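# Transfer a row of microscope optics to the other rack in reverse order

## Task

Move the three microscope objectives and the black loupe from the grey rack into the green rack, one in each pocket, in reverse order: what stands leftmost in the grey rack, seen from the robot, must end up rightmost in the green rack, and so on. Stand each one upright in its pocket, never tip one over, and let go of them all.

Things in the scene. Friction and masses are not known exactly. Their poses are not given: they have to be found in the camera images.
- grey_rack: grey rack that holds the row at the start; fixed on the bench, 88 x 258 mm (x, y). Origin: middle of the row, underside; +x away from the robot, +y to its left (yaw within 0.15 rad). Four 54 mm square pockets, centres at x = 0, y = 93, 31, -31, -93 mm; floor 4 mm over the bench, walls 8 mm thick, tops at 11 mm. Ledge 4 mm high along the front, x = -35 to -53 mm, with one coloured tag before each pocket.
- green_rack: green rack, empty at the start; fixed on the bench, 88 x 258 mm (x, y). Origin: middle of the row, underside; +x away from the robot, +y to its left (yaw within 0.15 rad). Four 54 mm square pockets, centres at x = 0, y = 93, 31, -31, -93 mm; floor 4 mm over the bench, walls 8 mm thick, tops at 11 mm. Ledge 4 mm high along the front, x = -35 to -53 mm.
- white_objective: white microscope objective with a yellow ring, round, 25 mm across, 42 mm tall, tapering above. Stands upright, loose, in one pocket of the grey rack at the start (which one varies). Origin at the centre of its underside, z up. Grip round its middle, 15 to 28 mm above its underside.
- tan_objective: tan microscope objective with a blue ring, round, 25 mm across, 46 mm tall, tapering above. Stands upright, loose, in one pocket of the grey rack at the start (which one varies). Origin at the centre of its underside, z up. Grip round its middle, 15 to 28 mm above its underside.
- black_objective: black microscope objective with a red ring, looks round, 25 mm across, 40 mm tall. Stands upright, loose, in one pocket of the grey rack at the start (which one varies). Origin at the centre of its underside, z up. Grip round its middle, 15 to 28 mm above its underside; solid 26 mm along its x (across the row) but only 16 mm along its y, so best gripped across the row.
- loupe: black loupe without a coloured ring, round, 37 mm across at its flared top, narrower below, 40 mm tall. Stands upright, loose, in one pocket of the grey rack at the start (which one varies). Origin at the centre of its underside, z up. Grip it below or at the flare, 20 to 38 mm above its underside.
- yellow_tag: yellow tag, 10x30x4 mm, fixed on the front ledge of the grey rack, about 44 mm in front of the place where the white objective stands at the start; it stays there and so shows that start place later. Origin at the centre of its underside
- blue_tag: blue tag, 10x30x4 mm, fixed on the front ledge of the grey rack, about 44 mm in front of the place where the tan objective stands at the start; it stays there and so shows that start place later. Origin at the centre of its underside
- red_tag: red tag, 10x30x4 mm, fixed on the front ledge of the grey rack, about 44 mm in front of the place where the black objective stands at the start; it stays there and so shows that start place later. Origin at the centre of its underside
- loupe_tag: black tag, 10x30x4 mm, fixed on the front ledge of the grey rack, about 44 mm in front of the place where the loupe stands at the start; it stays there and so shows that start place later. Origin at the centre of its underside
Things that resemble listed ones, but are neither listed nor needed, are in the scene too. Leave any turquoise look-alike of the tan_objective alone. Leave any orange look-alike of the white_objective alone.

How it is judged:
By the outcome, as a careful person would: the job done as asked, in the order asked, and still so for the second after the job is handed in, with the robot touching nothing.
It also fails if it takes over 102 s, if anything falls off the work surface, if the arm or the gripper's body presses on something with over 40 N, if the wrist force passes 120 N, or if a joint passes its speed limit or range.

## Robot

A 6-joint arm with a two-finger parallel gripper is mounted at the origin on the work surface; the furniture and walls round the work are solid. World frame = base frame: x ahead of the robot, y to its left, z up, the work surface at z = 0. Lengths are in m, angles in rad, forces in N, time in s.
With the tool pointing down it reaches from about 0.35 to 0.95 m from the base axis. Payload 17.4 kg.
Tool frame: the origin (TCP) lies on the centre line of the jaws, within the pads' length; the fingertips stand 11 mm ahead of it and the grasp point (between the pads) lies 8 mm behind it; z points along the fingers, y is the direction in which the jaws open and shut (so a half turn about z gives the same grasp; the last joint's range is limited). The gripper opens to 93 mm and grips with 3 to 60 N. Pads are 15 mm wide; open, the fingers measure 128 mm over their backs; the gripper's body (75 mm by 188 mm) begins 65 mm behind the grasp point.
Start: joints at [-1.192, 0.116, 1.442, -0, 1.584, -0.038], TCP at [0.273, -0.617, 0.2] pointing down, gripper open.
Joint ranges: [-2.83, 2.83], [-0.83, 2.19], [0.07, 2.5], [-1.14, 4.28], [0.01, 3], [-2.97, 2.97]. Speed limits (rad/s): [1.89, 1.89, 2.22, 3.14, 3.14, 3.14].

## Interface

Orientations are given as a unit quaternion [w, x, y, z].
In Python, from rig import telemetry, eyes, env gives the robot as it stands.
- The arm moves only by the shell command python3 -m handwheel 'ROWS'. ROWS is JSON, a list of rows, each an object of numbers: "dx", "dy", "dz": the shift along the world's x, y, z in mm; "ax", "ay", "az": the turn, a rotation vector about the world's x, y, z in degrees; "hand": the finger opening in mm, from 0 to 93. A call has 1 to 8 rows; each row shifts and turns the pose as measured when the row begins; what a row does not reach is not made up. A row lasts 1/8 s, in which the tool goes at most 62.5 mm and 10.7 degrees, less where a joint would pass 70% of its speed; a pose out of reach is approached as far as the arm can. A call is refused whole if a number of a shift passes 62.5 or a number of a turn 10.7, either way. A call with a gripper value outside its range is refused whole. The fingers move at their own pace and stop on an object; the grip force is fixed at half the most. Time passes only in rows, so rows that do not move let the fingers close. It gives the time, the measured TCP pose, the force and the opening at its end, in the units of the state.
- telemetry.get_state(): the state, without advancing time (a new reading comes with each control period).
- eyes.read_camera(name): name is "scene" or "top" or "wrist"; returns the picture (420x560x3 uint8, red, green, blue); there is no depth.
- eyes.camera_params(name): a dict with "fovy" (degrees; the focal length in pixels is half the picture's height over the tangent of half this angle, whatever the lens; pixels are square), "cx", "cy" (the principal point, pixels), "world_to_cam" (4x4, takes a point from world to camera coordinates); the wrist camera has in their place "mount" (4x4, takes a point from camera to tool coordinates, whose origin is the TCP and whose axes are the flange's). Camera axes: x right, y down, z forward; pixel columns grow to the right and rows downward; lengths in m; the calibration is good to about 2 mm. A picture is of the moment at which its call begins: read the wrist's pose just before it. camera_params takes no time and is no camera call.
- env.finish_job(): hands the job in, once; it reports no verdict.
Trained networks look in the newest picture that a camera, given by its name, has taken for a name from the list of things; names that differ only in an ending like _2 or _b are one class to them, and where a whole thing is asked for, a point or a joint stands for the part that bears it (a point fixed in the world has none). Each returns a list of dicts, best first, with "p" (0 to 1); they miss things now and then, are a little off and sometimes report something else, mostly with a low value. They report only what shows in the picture. A call takes as long as a camera call. They do not tell look-alikes from the thing itself.
- eyes.recognise(camera, thing): "position" ([x, y, z] in m, in world coordinates, good to about 4 mm: the middle of the surface that is visible of it).
- eyes.silhouettes(camera, thing): "region" (420x560 bool, what is visible of it).
- eyes.place_of(camera, thing): "position" ([x, y, z] in m, in world coordinates, good to about 4 mm: a listed point, or the origin of a listed thing).
The state is a dict: "clock": time; "joints": joint angles; "joint_velocities": joint speeds; "joint_torque": joint torques, N m; "tool_pos": TCP position; "tcp_rot": TCP orientation; "ft_force": force on the tool from outside, world axes, zero at the start; "moment": the same for the moment, N m; "finger_gap": finger opening in m.
Only numpy, scipy, OpenCV 4.12 (cv2) and the standard library are available. Lean on these libraries where they do the work, as an engineer would, in place of code of your own. Each camera call takes 0.05 s, during which the arm holds its last target.

## Working session

There is one attempt and no reset: what is moved stays moved. The work goes in short steps, Python scripts to look and compute and a shell command to move; the robot and the scene stay as the last step left them, time stands still between calls to the robot, and variables do not carry over. Pictures are saved under pics/ and viewed, and the job is handed in when it is done.

```bash
ls; mkdir -p pics
python3 - <<'E'
from rig import telemetry, eyes
import cv2
print(telemetry.get_state())
for c in ["scene","top","wrist"]:
    im=eyes.read_camera(c); cv2.imwrite(f"pics/{c}0.png",im[:,:,::-1])
    p=eyes.camera_params(c); print(c,p)
E
```

```text
pics
{'clock': 0.0, 'joints': array([-1.19182816e+00,  1.16477775e-01,  1.44225275e+00, -2.42710321e-05,
        1.58403194e+00, -3.78050650e-02]), 'joint_velocities': array([-1.03654148e-03,  8.01170328e-05,  6.07193808e-04, -2.10580902e-03,
       -1.95063420e-03,  5.74760515e-04]), 'joint_torque': array([-2.62457077e-03, -7.21265030e+01, -6.22605014e+01,  7.79064023e-02,
        2.37447477e-02, -4.97574410e-05]), 'tool_pos': array([ 0.2731435 , -0.61701166,  0.19941851]), 'tcp_rot': array([-5.74354763e-04,  9.78365832e-01,  2.06881505e-01, -1.11249064e-04]), 'ft_force': array([-0.21559171, -0.23195604, -0.53442523]), 'moment': array([-0.04843434, -0.01253294, -0.06218639]), 'finger_gap': 0.09308802106050997}
scene {'fovy': 45.626028084569455, 'cx': 274.52593385421824, 'cy': 213.30718582775336, 'world_to_cam': array([[ 0.92482017,  0.38037336,  0.00487477, -0.52346079],
       [ 0.31473473, -0.75790665, -0.5714189 ,  0.04671947],
       [-0.2136579 ,  0.52999398, -0.82064406,  0.96672451],
       [ 0.        ,  0.        ,  0.        ,  1.        ]])}
top {'fovy': 45.801698346439295, 'cx': 267.01736136058634, 'cy': 209.339369247975, 'world_to_cam': array([[ 0.00349483, -0.99984471, -0.01727241,  0.21183051],
       [-0.99409198, -0.00159987, -0.10852919,  0.48043873],
       [ 0.10848471,  0.01754966, -0.9939432 ,  1.00298473],
       [ 0.        ,  0.        ,  0.        ,  1.        ]])}
wrist {'fovy': 62.24211190234986, 'cx': 279.6621947533528, 'cy': 209.46220065185412, 'mount': array([[ 1.36815677e-04, -9.59798476e-01, -2.80689982e-01,
         7.72543010e-02],
       [ 9.99999204e-01,  4.83350008e-04, -1.16535343e-03,
         4.31889039e-04],
       [ 1.25417595e-03, -2.80689600e-01,  9.59797779e-01,
        -1.84232629e-01],
       [ 0.00000000e+00,  0.00000000e+00,  0.00000000e+00,
         1.00000000e+00]])}
```

View pics/scene0.png

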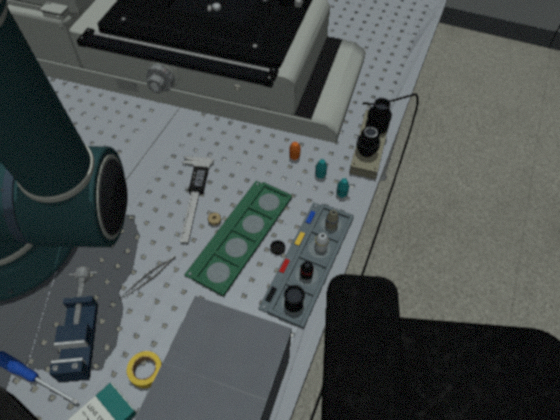

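View pics/top0.png

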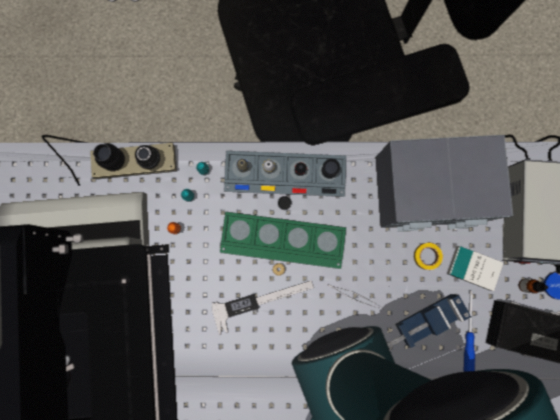

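View pics/wrist0.png

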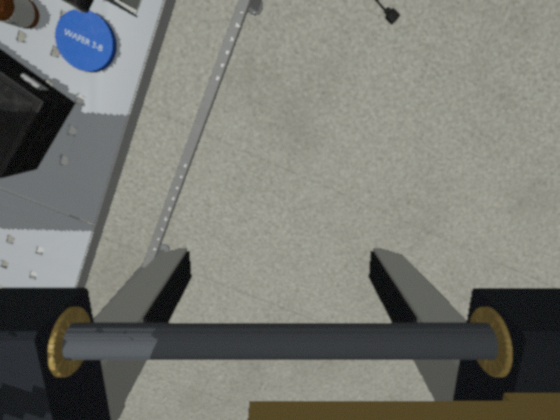

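The view from above (up is +x, left is +y) shows the grey rack from left to right:
- Tan/blue tag at (243,165)
- White/yellow tag at (268,167)
- Black with red tag at (300,170)
- Loupe at (331,168)

The green rack is empty at (283,239). The turquoise look-alikes are at (203,168) and (188,195), the orange one is at (174,228), and a loose black cap lies at (285,202). Next I'll measure.

```bash
cat > h.py <<'E'
import numpy as np, cv2
from rig import telemetry, eyes
def proj(c,P):
    p=eyes.camera_params(c); f=210/np.tan(np.radians(p["fovy"]/2))
    q=p["world_to_cam"]@np.append(P,1); return np.array([p["cx"]+f*q[0]/q[2],p["cy"]+f*q[1]/q[2]])
def back(c,uv,z):
    p=eyes.camera_params(c); f=210/np.tan(np.radians(p["fovy"]/2))
    d=np.array([(uv[0]-p["cx"])/f,(uv[1]-p["cy"])/f,1]); W=np.linalg.inv(p["world_to_cam"])
    d=W[:3,:3]@d; o=W[:3,3]; return o+d*(z-o[2])/d[2]
E
python3 - <<'E'
from h import *
for c in ["top","scene"]:
    im=eyes.read_camera(c)
    for t in ["grey_rack","green_rack","white_objective","tan_objective","black_objective","loupe","yellow_tag","blue_tag","red_tag","loupe_tag"]:
        r=eyes.place_of(c,t)
        print(c,t,[(np.round(x["position"],3).tolist(),round(x["p"],2),proj(c,x["position"]).round().tolist()) for x in r[:3]])
im=eyes.read_camera("top")
cr=cv2.resize(im[135:275,160:360],None,fx=4,fy=4,interpolation=cv2.INTER_CUBIC)
cv2.imwrite("pics/topcrop.png",cr[:,:,::-1])
im=eyes.read_camera("scene")
cr=cv2.resize(im[130:335,180:380],None,fx=2.9,fy=2.9,interpolation=cv2.INTER_CUBIC)
cv2.imwrite("pics/scenecrop.png",cr[:,:,::-1])
print(telemetry.get_state()["clock"])
E
```

```text
top grey_rack [([0.57, 0.176, 0.004], 0.93, [284.0, 169.0])]
top green_rack [([0.427, 0.178, -0.001], 0.96, [284.0, 236.0])]
top white_objective [([0.57, 0.216, 0.006], 0.59, [266.0, 169.0]), ([0.437, 0.41, -0.002], 0.46, [175.0, 231.0])]
top tan_objective [([0.575, 0.266, 0.001], 0.64, [243.0, 167.0]), ([0.568, 0.351, -0.004], 0.6, [204.0, 170.0]), ([0.511, 0.382, -0.001], 0.48, [189.0, 196.0])]
top black_objective [([0.566, 0.146, 0.002], 0.49, [299.0, 171.0])]
top loupe [([0.564, 0.084, 0.006], 0.85, [328.0, 171.0])]
top yellow_tag [([0.528, 0.218, 0.004], 0.38, [265.0, 188.0])]
top blue_tag [([0.53, 0.269, 0.004], 0.61, [241.0, 187.0])]
top red_tag [([0.565, 0.144, 0.005], 0.74, [299.0, 171.0]), ([0.521, 0.148, 0.004], 0.61, [298.0, 192.0])]
top loupe_tag [([0.518, 0.084, 0.006], 0.56, [328.0, 192.0])]
scene grey_rack [([0.57, 0.174, -0.001], 0.96, [312.0, 264.0])]
scene green_rack [([0.426, 0.184, -0.002], 0.96, [244.0, 235.0])]
scene white_objective [([0.443, 0.415, -0.003], 0.61, [295.0, 156.0]), ([0.573, 0.214, 0.004], 0.51, [321.0, 246.0])]
scene tan_objective [([0.571, 0.266, 0.001], 0.76, [328.0, 226.0]), ([0.567, 0.352, -0.002], 0.65, [339.0, 194.0]), ([0.513, 0.379, -0.001], 0.6, [320.0, 176.0])]
scene black_objective [([0.565, 0.142, 0.003], 0.71, [303.0, 276.0])]
scene loupe [([0.565, 0.081, 0.006], 0.71, [291.0, 304.0])]
scene yellow_tag [([0.527, 0.214, 0.005], 0.39, [298.0, 238.0])]
scene blue_tag [([0.526, 0.267, 0.009], 0.45, [307.0, 216.0])]
scene red_tag [([0.523, 0.143, 0.008], 0.61, [282.0, 266.0])]
scene loupe_tag [([0.519, 0.084, 0.005], 0.66, [268.0, 293.0])]
1.35
```

View pics/topcrop.png

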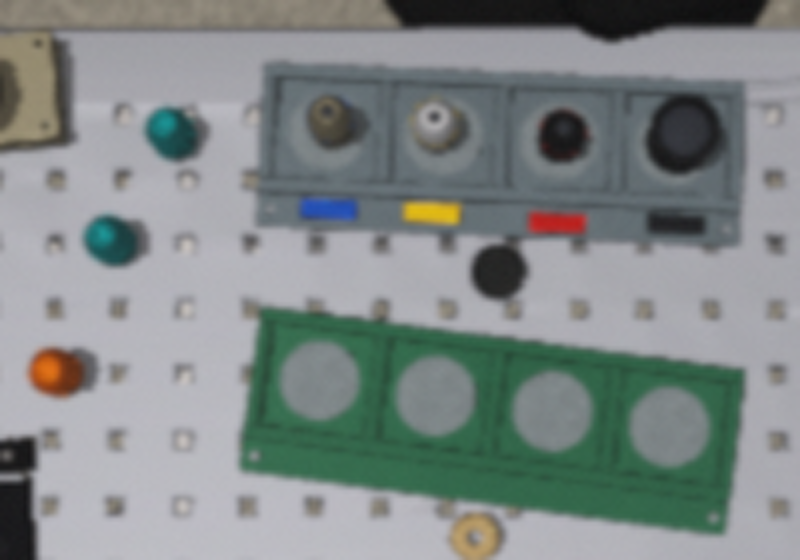

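View pics/scenecrop.png

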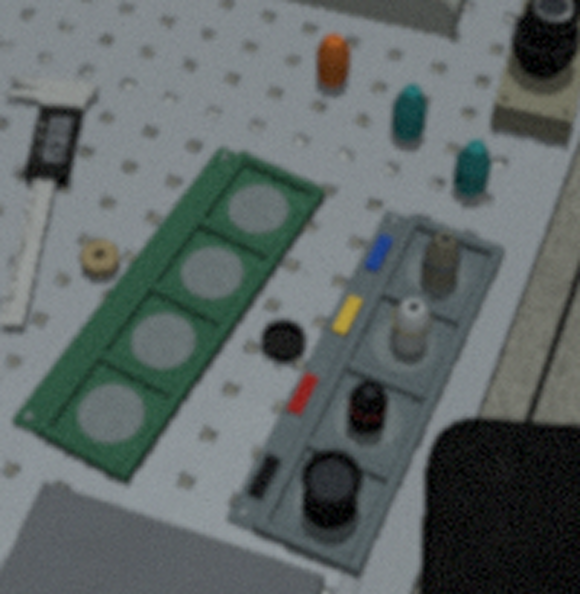

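Run:
```python
from h import *
from scipy.optimize import least_squares
for x,y in [(320,380),(435,396),(553,411),(668,427)]: print("green",back("top",(160+x/4,135+y/4),.004).round(4))
for x,y in [(320,125),(441,138),(560,142),(680,138)]: print("greycirc",back("top",(160+x/4,135+y/4),.004).round(4))
for x,y in [(110,411),(164,341),(212,273),(258,208)]: print("green s",back("scene",(180+x/2.9,130+y/2.9),.004).round(4))
for x,y in [(328,211),(432,213),(557,223),(676,223)]: print("tag",back("top",(160+x/4,135+y/4),.008).round(4))
for x,y in [(255,305),(745,370),(725,533),(240,468)]: print("gcorner",back("top",(160+x/4,135+y/4),.008).round(4))
for x,y in [(330,112,),(436,115),(563,130),(684,130)]: print("tops z44",back("top",(160+x/4,135+y/4),.046).round(4))
for x,y in [(441,240),(411,305),(371,385),(331,475)]: print("scene tops z44",back("scene",(180+x/2.9,130+y/2.9),.046).round(4))
for s,t in [((293,333),(388,141)),((197,300),(381,222))]:
    r=least_squares(lambda P:np.r_[proj("scene",P)-s,proj("top",P)-t],[.5,0,.1]); print("box",r.x.round(3),r.fun.round(1))
```

```text
green [0.4385 0.2705 0.004 ]
green [0.4302 0.2096 0.004 ]
green [0.4224 0.1475 0.004 ]
green [0.4142 0.0871 0.004 ]
greycirc [0.5754 0.2718 0.004 ]
greycirc [0.5683 0.2069 0.004 ]
greycirc [0.5662 0.1432 0.004 ]
greycirc [0.5683 0.0792 0.004 ]
green s [0.4163 0.0892 0.004 ]
green s [0.4263 0.1494 0.004 ]
green s [0.4338 0.2106 0.004 ]
green s [0.4415 0.273  0.004 ]
tag [0.5282 0.2668 0.008 ]
tag [0.5271 0.2115 0.008 ]
tag [0.5218 0.1452 0.008 ]
tag [0.5219 0.0822 0.008 ]
gcorner [0.4779 0.305  0.008 ]
gcorner [0.444  0.0469 0.008 ]
gcorner [0.3589 0.0584 0.008 ]
gcorner [0.3919 0.3118 0.008 ]
tops z44 [0.5739 0.2636 0.046 ]
tops z44 [0.5723 0.209  0.046 ]
tops z44 [0.5645 0.1437 0.046 ]
tops z44 [0.5645 0.0817 0.046 ]
scene tops z44 [0.5742 0.2668 0.046 ]
scene tops z44 [0.5726 0.2117 0.046 ]
scene tops z44 [0.5691 0.1476 0.046 ]
scene tops z44 [0.5682 0.0819 0.046 ]
box [ 0.6   -0.016  0.13 ] [-0.5  0.1 -0.4 -0.6]
box [ 0.443 -0.01   0.101] [ 2.7 -0.4  1.9  2.8]
```

Run:
```python
from h import *
im=cv2.imread("pics/scene0.png"); cv2.imwrite("pics/box.png",cv2.resize(im[230:420,120:320],None,fx=3,fy=3))
im=cv2.imread("pics/top0.png"); cv2.imwrite("pics/boxt.png",cv2.resize(im[120:245,340:560],None,fx=3,fy=3))
```

```text
(no output)
```

View pics/box.png

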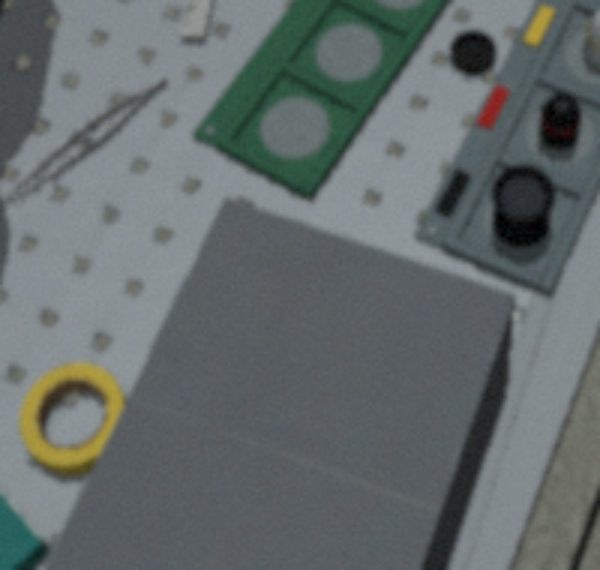

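View pics/boxt.png

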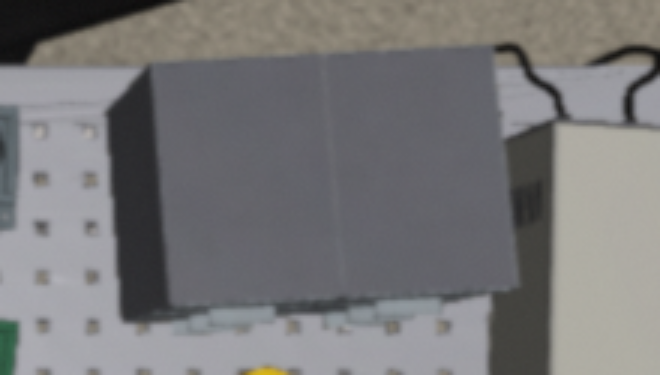

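Both views agree to about 3 mm. Working values:

| Thing | x (m) | y (m) |
|---|---|---|
| tan | 0.574 | 0.2655 |
| white | 0.572 | 0.211 |
| black | 0.566 | 0.144 |
| loupe | 0.566 | 0.082 |
| green P1 (leftmost) | 0.440 | 0.272 |
| green P2 | 0.432 | 0.210 |
| green P3 | 0.4245 | 0.1485 |
| green P4 (rightmost) | 0.4155 | 0.088 |

The grey rack's yaw is about -2° and the green rack's about -7.5°. The grey box's top is at about 0.13 m, with its left face at y = -0.016. I'll raise the arm and then swing across.

```bash
python3 -m handwheel '[{"dz":60},{"dz":60,"az":5},{"dz":40,"dy":40,"az":10},{"dx":15,"dy":55,"az":10},{"dx":20,"dy":55,"az":10},{"dx":20,"dy":55,"az":10},{"dx":20,"dy":55,"az":10},{"dx":20,"dy":55}]'
```

```text
invalid input
```

```bash
python3 -m handwheel '[{"dx":0,"dy":0,"dz":50,"ax":0,"ay":0,"az":0,"hand":93}]'; python3 -m handwheel '[{"dz":50,"dx":0.0}]'; python3 -m handwheel --help
```

```text
clock: 1.48
tool_pos: [0.2728, -0.6161, 0.2467]
tcp_rot: [-0.003, 0.978, 0.207, -0.001]
ft_force: [0.2, -0.7, 1.3]
finger_gap: 0.0927invalid input
invalid input: not JSON, or not a number
```

All the keys are required in each row.

```bash
python3 -m handwheel '[{"dx":0,"dy":0,"dz":50,"ax":0,"ay":0,"az":5,"hand":93},{"dx":0,"dy":20,"dz":50,"ax":0,"ay":0,"az":10,"hand":93},{"dx":15,"dy":50,"dz":10,"ax":0,"ay":0,"az":10,"hand":93},{"dx":20,"dy":55,"dz":0,"ax":0,"ay":0,"az":10,"hand":93},{"dx":20,"dy":55,"dz":0,"ax":0,"ay":0,"az":10,"hand":93},{"dx":20,"dy":55,"dz":0,"ax":0,"ay":0,"az":10,"hand":93},{"dx":20,"dy":55,"dz":0,"ax":0,"ay":0,"az":5,"hand":93},{"dx":20,"dy":55,"dz":0,"ax":0,"ay":0,"az":0,"hand":93}]'
```

```text
clock: 2.48
tool_pos: [0.388, -0.2635, 0.3634]
tcp_rot: [0.0, 0.734, 0.679, -0.002]
ft_force: [0.2, -0.4, -0.2]
finger_gap: 0.0929
```

```bash
python3 -m handwheel '[{"dx":20,"dy":58,"dz":0,"ax":0,"ay":0,"az":2,"hand":93},{"dx":20,"dy":60,"dz":0,"ax":0,"ay":0,"az":0.5,"hand":93},{"dx":20,"dy":60,"dz":0,"ax":0,"ay":0,"az":0,"hand":93},{"dx":20,"dy":60,"dz":0,"ax":0,"ay":0,"az":0,"hand":93},{"dx":20,"dy":60,"dz":-10,"ax":0,"ay":0,"az":0,"hand":93},{"dx":20,"dy":60,"dz":-20,"ax":0,"ay":0,"az":0,"hand":93},{"dx":20,"dy":60,"dz":-30,"ax":0,"ay":0,"az":0,"hand":93},{"dx":25,"dy":60,"dz":-40,"ax":0,"ay":0,"az":0,"hand":93}]'
```

```text
clock: 3.48
tool_pos: [0.5415, 0.1942, 0.2796]
tcp_rot: [0.004, 0.718, 0.696, 0.002]
ft_force: [0.8, -0.8, 0.6]
finger_gap: 0.093
```

```bash
python3 -m handwheel '[{"dx":16,"dy":37,"dz":-55,"ax":0,"ay":0,"az":0,"hand":80},{"dx":15,"dy":34,"dz":-55,"ax":0,"ay":0,"az":0,"hand":70},{"dx":4,"dy":5,"dz":-30,"ax":0,"ay":0,"az":0,"hand":70},{"dx":0,"dy":0,"dz":0,"ax":0,"ay":0,"az":0,"hand":70}]'
python3 - <<'E'
from h import *
print(telemetry.get_state()["tool_pos"])
im=eyes.read_camera("wrist"); cv2.imwrite("pics/w1.png",im[:,:,::-1])
s=telemetry.get_state(); p=eyes.camera_params("wrist"); print(s["tool_pos"],s["tcp_rot"])
from scipy.spatial.transform import Rotation as R
q=s["tcp_rot"]; T=np.eye(4); T[:3,:3]=R.from_quat([q[1],q[2],q[3],q[0]]).as_matrix(); T[:3,3]=s["tool_pos"]
M=np.linalg.inv(T@p["mount"]); f=210/np.tan(np.radians(p["fovy"]/2))
for P in [(0.574,.2655,.004),(0.574,.2655,.05),(.572,.211,.046),(.566,.144,.044)]:
    c=M@np.append(P,1); print(P,(p["cx"]+f*c[0]/c[2]).round(),(p["cy"]+f*c[1]/c[2]).round())
for t in ["tan_objective","white_objective","black_objective","grey_rack"]:
    print(t,[(np.round(x["position"],4).tolist(),round(x["p"],2)) for x in eyes.place_of("wrist",t)[:3]])
E
```

```text
clock: 3.98
tool_pos: [0.5731, 0.2688, 0.1425]
tcp_rot: [0.003, 0.716, 0.698, 0.0]
ft_force: [0.5, -0.1, 1.0]
finger_gap: 0.07
[0.5730945  0.2688451  0.14251759]
[0.57354929 0.26882527 0.14431343] [0.00359801 0.71656108 0.69751377 0.00134798]
(0.574, 0.2655, 0.004) 280.0 195.0
(0.574, 0.2655, 0.05) 280.0 209.0
(0.572, 0.211, 0.046) 280.0 266.0
(0.566, 0.144, 0.044) 275.0 330.0
tan_objective [([0.572, 0.3513, -0.0011], 0.9), ([0.5725, 0.2672, 0.002], 0.88), ([0.511, 0.38, -0.0035], 0.68)]
white_objective [([0.4421, 0.4096, 0.0022], 0.8), ([0.5742, 0.2111, 0.0018], 0.68)]
black_objective [([0.5622, 0.1385, 0.0028], 0.93)]
grey_rack [([0.5701, 0.1769, 0.0005], 0.83)]
```

View pics/w1.png

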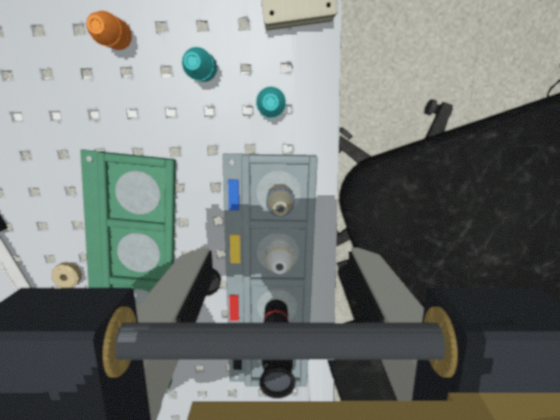

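The wrist view shows tan at (280,208) against a predicted (280,209), between the turquoise one (270,101) and white (279,266). It's tan-coloured, in the rack and behind the blue tag, so it's the right one. Descending.

```bash
python3 -m handwheel '[{"dx":0.5,"dy":-3.3,"dz":-30,"ax":0.2,"ay":0.4,"az":0,"hand":65},{"dx":0,"dy":0,"dz":-35,"ax":0,"ay":0,"az":0,"hand":60},{"dx":0,"dy":0,"dz":-30,"ax":0,"ay":0,"az":0,"hand":60},{"dx":0,"dy":0,"dz":-15,"ax":0,"ay":0,"az":0,"hand":60},{"dx":0,"dy":0,"dz":0,"ax":0,"ay":0,"az":0,"hand":60}]'; python3 -c "
from rig import telemetry as t;print(t.get_state())"
```

```text
clock: 4.85
tool_pos: [0.5781, 0.2646, 0.043]
tcp_rot: [0.003, 0.718, 0.696, 0.008]
ft_force: [-0.4, 0.1, 0.6]
finger_gap: 0.06
{'clock': 4.85, 'joints': array([3.88953717e-01, 1.05672809e-01, 1.71262427e+00, 3.10797255e-04,
       1.30670318e+00, 4.18951306e-01]), 'joint_velocities': array([-0.00305894, -0.0161213 , -0.01830712, -0.00063269,  0.00918356,
        0.00036975]), 'joint_torque': array([-3.25476041e-02, -6.53813553e+01, -5.65346682e+01,  7.18329870e-02,
       -4.50668810e-01,  9.42616825e-04]), 'tool_pos': array([0.57811043, 0.26459084, 0.04304123]), 'tcp_rot': array([0.00294879, 0.71763527, 0.6963697 , 0.00775581]), 'ft_force': array([-0.39913277,  0.09217424,  0.61738338]), 'moment': array([-0.01797715, -0.05475421, -0.00040644]), 'finger_gap': 0.06003303055341665}
```

```bash
cat >> h.py <<'E'
from scipy.spatial.transform import Rotation as R
def need(x,y,z,yaw):
    "shift mm and turn deg to reach TCP x,y,z with jaws along rack x at yaw (deg)"
    s=telemetry.get_state(); q=s["tcp_rot"]; C=R.from_quat([q[1],q[2],q[3],q[0]])
    a=np.radians(90+yaw); T=R.from_matrix(np.array([[np.cos(a),np.sin(a),0],[np.sin(a),-np.cos(a),0],[0,0,-1]]))
    print("t",s["clock"],"d",(1000*(np.array([x,y,z])-s["tool_pos"])).round(1),"a",np.degrees((T*C.inv()).as_rotvec()).round(2),"F",s["ft_force"].round(1),"gap",round(s["finger_gap"]*1000,1))
E
python3 -c "
from h import *
need(.574,.2655,.0245,-2)"
```

```text
t 4.85 d [ -4.1   0.9 -18.5] a [-0.37  0.87 -0.28] F [-0.4  0.1  0.6] gap 60.0
```

```bash
python3 -m handwheel '[{"dx":-4,"dy":1,"dz":-6,"ax":-0.4,"ay":0.9,"az":-0.3,"hand":60},{"dx":0,"dy":0,"dz":-7,"ax":0,"ay":0.1,"az":0,"hand":60},{"dx":0,"dy":0,"dz":-4,"ax":0,"ay":0,"az":0,"hand":60}]'; python3 -c "
from h import *
need(.574,.2655,.0245,-2)"
```

```text
clock: 5.22
tool_pos: [0.5753, 0.2662, 0.0286]
tcp_rot: [-0.0, 0.72, 0.694, 0.0]
ft_force: [0.3, -0.1, 0.1]
finger_gap: 0.0599
t 5.225 d [-1.3 -0.7 -4.1] a [-0.04  0.03  0.06] F [ 0.3 -0.1  0.1] gap 59.9
```

```bash
python3 -m handwheel '[{"dx":-1.3,"dy":-0.7,"dz":-4,"ax":0,"ay":0,"az":0,"hand":60},{"dx":0,"dy":0,"dz":-1,"ax":0,"ay":0,"az":0,"hand":40},{"dx":0,"dy":0,"dz":0,"ax":0,"ay":0,"az":0,"hand":10},{"dx":0,"dy":0,"dz":0,"ax":0,"ay":0,"az":0,"hand":10},{"dx":0,"dy":0,"dz":0,"ax":0,"ay":0,"az":0,"hand":10},{"dx":0,"dy":0,"dz":0,"ax":0,"ay":0,"az":0,"hand":10}]'; python3 -c "
from h import *
need(.574,.2655,.0245,-2)"
```

```text
clock: 5.98
tool_pos: [0.5741, 0.2656, 0.0235]
tcp_rot: [0.0, 0.72, 0.694, 0.001]
ft_force: [-0.1, 0.8, -1.5]
finger_gap: 0.015
t 5.975 d [-0.1 -0.1  1. ] a [-0.05  0.05  0.05] F [-0.1  0.8 -1.5] gap 15.0
```

```bash
python3 -m handwheel '[{"dx":0,"dy":0,"dz":0,"ax":0,"ay":0,"az":0,"hand":10},{"dx":0,"dy":0,"dz":0,"ax":0,"ay":0,"az":0,"hand":10}]'
python3 - <<'E'
from h import *
for c in ["wrist","scene","top"]:
    im=eyes.read_camera(c)
    if c=="scene": im=cv2.resize(im[130:335,200:400],None,fx=2.9,fy=2.9)
    cv2.imwrite(f"pics/g1{c}.png",im[:,:,::-1])
E
```

```text
clock: 6.22
tool_pos: [0.574, 0.2655, 0.0233]
tcp_rot: [-0.0, 0.72, 0.694, 0.001]
ft_force: [0.4, -1.1, -0.2]
finger_gap: 0.0149
```

View pics/g1wrist.png

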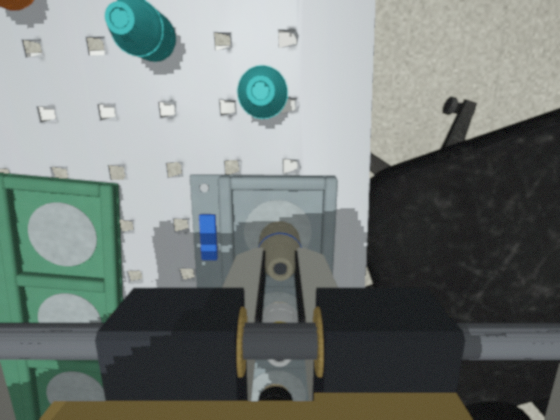

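View pics/g1scene.png

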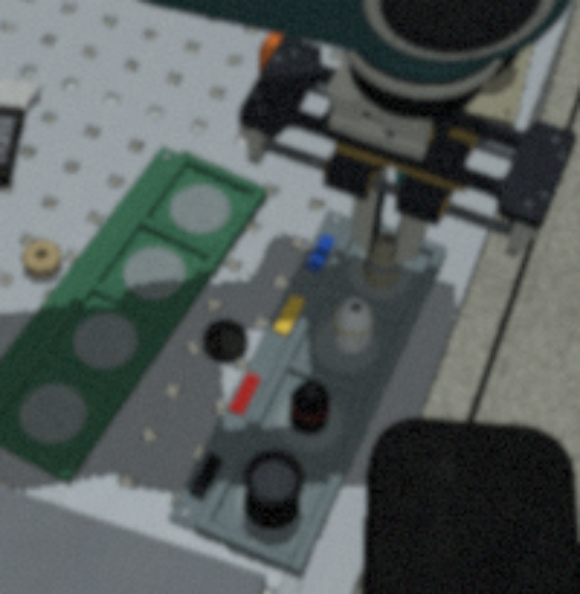

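```bash
cat >> h.py <<'E'
def wproj(P,s=None):
    s=s or telemetry.get_state(); p=eyes.camera_params("wrist"); q=s["tcp_rot"]; T=np.eye(4)
    T[:3,:3]=R.from_quat([q[1],q[2],q[3],q[0]]).as_matrix(); T[:3,3]=s["tool_pos"]
    c=np.linalg.inv(T@p["mount"])@np.append(P,1); f=210/np.tan(np.radians(p["fovy"]/2))
    return np.array([p["cx"]+f*c[0]/c[2],p["cy"]+f*c[1]/c[2]]).round(1)
E
python3 -c "
from h import *
for y in (.2655,.270,.275,.283): print(y,wproj((.574,y,.05)),wproj((.574,y,.004)))
for z in (.0125,.023,.031,.06): print('tip',z,wproj((.574-.0075,.2655+.0075,z)),wproj((.574+.0075,.2655+.0075,z)))
import cv2
im=cv2.imread('pics/g1wrist.png');cv2.imwrite('pics/g1c.png',cv2.resize(im[170:310,190:370],None,fx=4,fy=4,interpolation=2))
"
```

```text
0.2655 [281.1 270.2] [280.8 237.3]
0.27 [280.8 261.9] [280.6 230.5]
0.275 [280.4 252.5] [280.3 222.9]
0.283 [279.9 237.2] [279.8 210.4]
tip 0.0125 [267.8 231. ] [293.  230.1]
tip 0.023 [267.2 237.3] [293.7 236.4]
tip 0.031 [266.7 242.5] [294.3 241.6]
tip 0.06 [264.5 265.6] [296.8 264.6]
```

View pics/g1c.png

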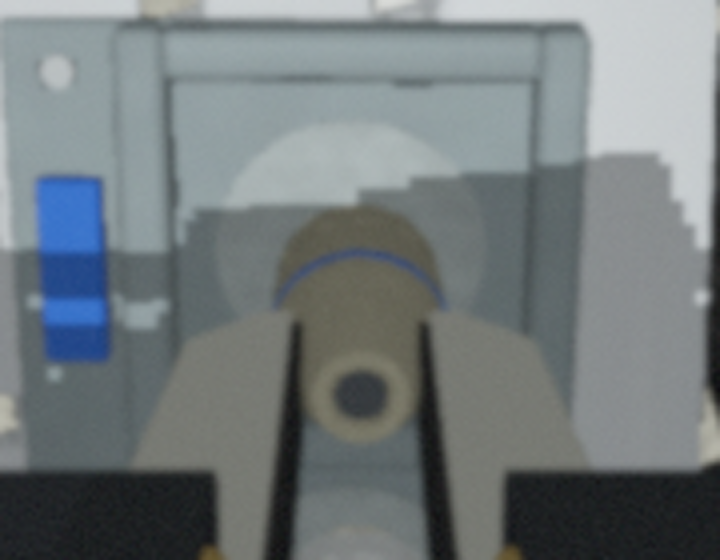

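```bash
python3 -c "
from h import *
im=eyes.read_camera('scene')
for z in (.004,.0125,.023,.031,.045,.05): print(z,[proj('scene',(.574+d,.2655,z)).round(1).tolist() for d in (-.0125,0,.0125)])
cv2.imwrite('pics/g1s2.png',cv2.resize(im[180:240,305:365],None,fx=10,fy=10,interpolation=2)[:,:,::-1])
"
```

```text
0.004 [[323.6, 223.4], [329.7, 225.4], [335.7, 227.5]]
0.0125 [[324.0, 221.0], [330.1, 223.0], [336.2, 225.1]]
0.023 [[324.5, 218.0], [330.6, 220.0], [336.7, 222.1]]
0.031 [[324.8, 215.6], [331.0, 217.7], [337.2, 219.8]]
0.045 [[325.5, 211.5], [331.7, 213.5], [338.0, 215.6]]
0.05 [[325.7, 210.0], [332.0, 212.0], [338.3, 214.1]]
```

View pics/g1s2.png

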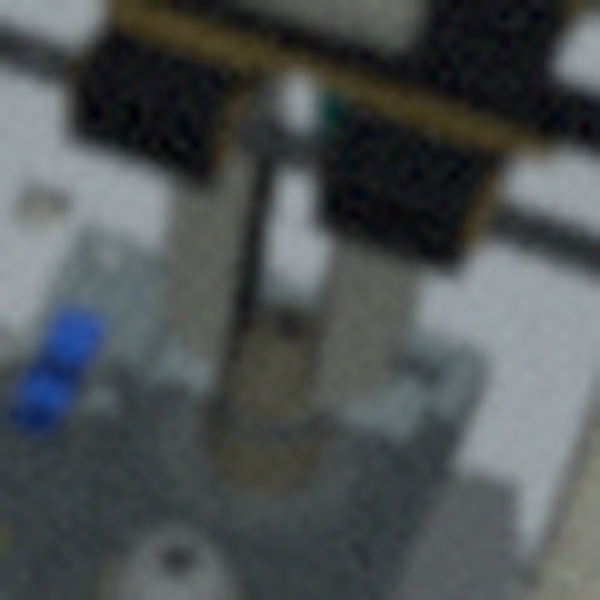

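Closing stopped at 15 mm rather than 25. In both views the fingertips end well above the wide body, so the pads are on the taper. The tips look 20–30 mm higher than the nominal figure. I'll reopen and creep down while watching the force.

```bash
python3 -m handwheel '[{"dx":0,"dy":0,"dz":0,"ax":0,"ay":0,"az":0,"hand":40},{"dx":0,"dy":0,"dz":0,"ax":0,"ay":0,"az":0,"hand":60},{"dx":0,"dy":0,"dz":0,"ax":0,"ay":0,"az":0,"hand":60},{"dx":0,"dy":0,"dz":-3,"ax":0,"ay":0,"az":0,"hand":60}]'; python3 -c "
from h import *
need(.574,.2655,.020,-2)
im=eyes.read_camera('scene')
cv2.imwrite('pics/o1s.png',cv2.resize(im[170:250,290:380],None,fx=7,fy=7,interpolation=2)[:,:,::-1])
im=eyes.read_camera('wrist')
cv2.imwrite('pics/o1w.png',im[:,:,::-1])
for z in (.0,.009,.02,.04): print([wproj((.574+d,.2655+e,z)).tolist() for d in (-.03,.03) for e in (-.0075,.0075)], [proj('scene',(.574+d,.2655-.0075,z)).round(1).tolist() for d in (-.0475,-.03,.03,.0475)])
"
```

```text
clock: 6.92
tool_pos: [0.5743, 0.2656, 0.0207]
tcp_rot: [0.0, 0.72, 0.694, 0.001]
ft_force: [-0.1, 1.1, -0.0]
finger_gap: 0.0502
t 6.925 d [-0.3 -0.1 -0.7] a [-0.07  0.09  0.05] F [-0.1  1.1 -0. ] gap 50.2
[[233.9, 249.5], [232.2, 227.1], [328.8, 246.4], [328.9, 223.9]] [[305.6, 221.8], [313.9, 224.6], [342.8, 234.5], [351.4, 237.4]]
[[232.1, 255.3], [230.2, 232.1], [330.8, 252.1], [330.9, 228.7]] [[305.8, 219.3], [314.2, 222.1], [343.4, 232.0], [352.0, 234.9]]
[[229.6, 263.0], [227.6, 238.7], [333.5, 259.6], [333.7, 235.2]] [[306.1, 216.1], [314.6, 218.9], [344.0, 228.9], [352.8, 231.8]]
[[224.3, 279.3], [221.9, 252.8], [339.2, 275.6], [339.5, 248.9]] [[306.7, 210.2], [315.3, 213.1], [345.3, 223.1], [354.2, 226.0]]
```

View pics/o1s.png

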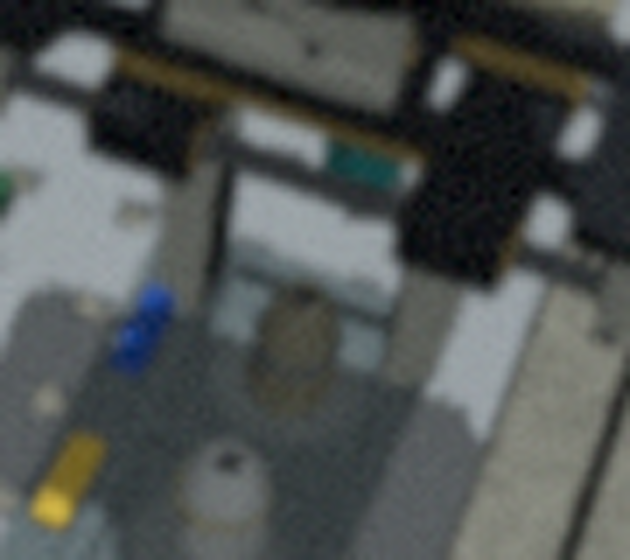

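View pics/o1w.png

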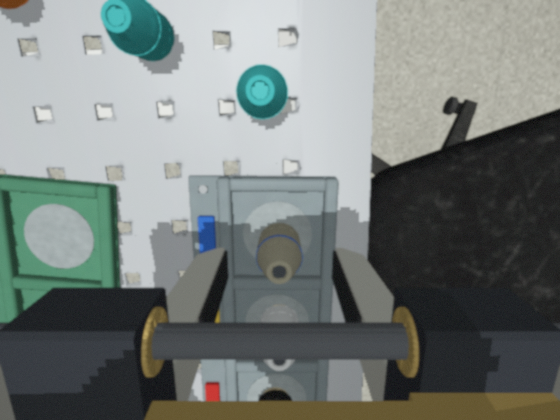

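In both cameras the open fingertips fit z ≈ 0.038 (wrist corners (226,250) and (336,249)), while nominal would be 0.010. So the real tips sit about 17 mm behind the TCP rather than 11 mm ahead of it. I'll go down with force checks, aiming for real tips at about 0.015.

```bash
python3 -m handwheel '[{"dx":0,"dy":0,"dz":-5,"ax":0,"ay":0.1,"az":0,"hand":60},{"dx":0,"dy":0,"dz":-5,"ax":0,"ay":0,"az":0,"hand":60},{"dx":0,"dy":0,"dz":-2,"ax":0,"ay":0,"az":0,"hand":60}]'; python3 -c "
from h import *
need(.574,.2655,.00,-2)"
```

```text
clock: 7.4
tool_pos: [0.5738, 0.2655, 0.0071]
tcp_rot: [-0.001, 0.72, 0.694, -0.0]
ft_force: [0.5, -0.1, -0.4]
finger_gap: 0.0598
t 7.4 d [ 0.2  0.  -7.1] a [-0.04 -0.09  0.05] F [ 0.5 -0.1 -0.4] gap 59.8
```

No force, though by the nominal figure the tips would already be inside the rack wall. That confirms the offset.

```bash
python3 -m handwheel '[{"dx":0,"dy":0,"dz":-4,"ax":0,"ay":0,"az":0,"hand":60},{"dx":0,"dy":0,"dz":-1.5,"ax":0,"ay":0,"az":0,"hand":60}]'; python3 -c "
from h import *
need(.574,.2655,.00,-2)
im=eyes.read_camera('scene')
cv2.imwrite('pics/o2s.png',cv2.resize(im[170:250,290:380],None,fx=7,fy=7,interpolation=2)[:,:,::-1])
im=eyes.read_camera('wrist')
cv2.imwrite('pics/o2w.png',im[:,:,::-1])
for z in (.0,.009,.02,.03): print([wproj((.574+d,.2655+e,z)).tolist() for d in (-.03,.03) for e in (-.0075,.0075)], [proj('scene',(.574+d,.2655-.0075,z)).round(1).tolist() for d in (-.0475,-.03,.03,.0475)])
"
```

```text
clock: 7.65
tool_pos: [0.5738, 0.2654, 0.0011]
tcp_rot: [-0.001, 0.72, 0.694, -0.0]
ft_force: [0.1, -0.4, -0.4]
finger_gap: 0.0601
t 7.65 d [ 0.2  0.1 -1.1] a [-0.03 -0.1   0.05] F [ 0.1 -0.4 -0.4] gap 60.1
[[230.0, 262.1], [228.0, 237.9], [333.4, 258.8], [333.6, 234.4]] [[305.6, 221.8], [313.9, 224.6], [342.8, 234.5], [351.4, 237.4]]
[[227.8, 268.9], [225.6, 243.8], [335.8, 265.5], [336.0, 240.2]] [[305.8, 219.3], [314.2, 222.1], [343.4, 232.0], [352.0, 234.9]]
[[224.7, 278.2], [222.4, 251.8], [339.0, 274.6], [339.3, 248.0]] [[306.1, 216.1], [314.6, 218.9], [344.0, 228.9], [352.8, 231.8]]
[[221.6, 287.6], [219.1, 259.9], [342.2, 283.9], [342.7, 256.0]] [[306.4, 213.2], [314.9, 216.0], [344.7, 226.0], [353.5, 229.0]]
```

View pics/o2s.png

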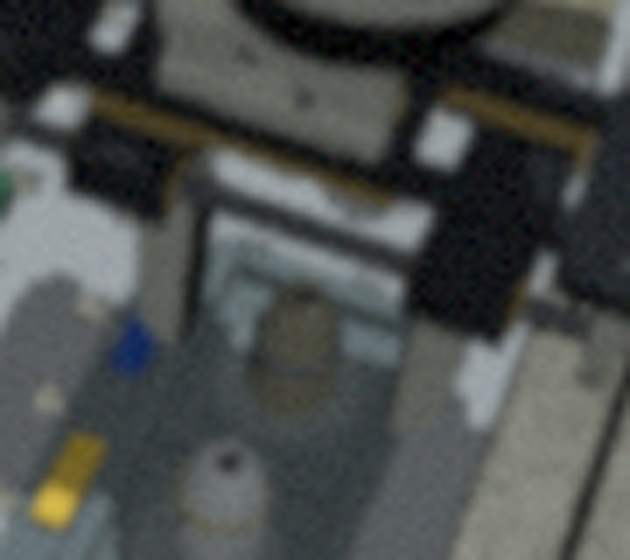

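View pics/o2w.png

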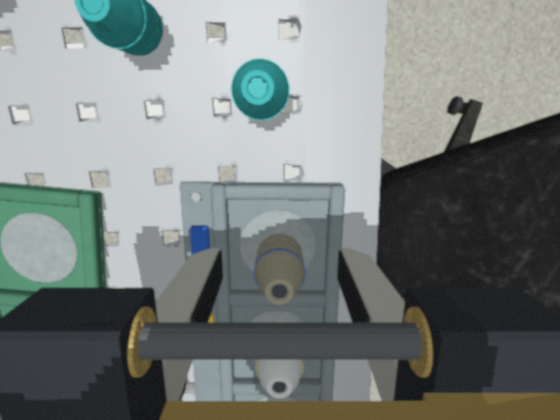

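The tips are now at z ≈ 0.019 (wrist (222,250) and (339,250)), i.e. about TCP + 18 mm. I'll go 4 mm lower and grip.

```bash
python3 -m handwheel '[{"dx":0,"dy":0,"dz":-4,"ax":0,"ay":-0.1,"az":0,"hand":60},{"dx":0,"dy":0,"dz":0,"ax":0,"ay":0,"az":0,"hand":40},{"dx":0,"dy":0,"dz":0,"ax":0,"ay":0,"az":0,"hand":15},{"dx":0,"dy":0,"dz":0,"ax":0,"ay":0,"az":0,"hand":15},{"dx":0,"dy":0,"dz":0,"ax":0,"ay":0,"az":0,"hand":15},{"dx":0,"dy":0,"dz":0,"ax":0,"ay":0,"az":0,"hand":15}]'; python3 -c "
from h import *
need(.574,.2655,.00,-2)"
```

```text
clock: 8.5
tool_pos: [0.574, 0.2656, -0.0026]
tcp_rot: [-0.0, 0.72, 0.694, 0.001]
ft_force: [1.3, 0.0, -1.2]
finger_gap: 0.024
t 8.5 d [-0.  -0.1  2.6] a [-0.05  0.05  0.05] F [ 1.3  0.  -1.2] gap 24.0
```

Gripped at 24 mm, which is the body. Lifting and moving to P4.

```bash
python3 -m handwheel '[{"dx":0,"dy":0,"dz":15,"ax":0,"ay":0,"az":0,"hand":15},{"dx":0,"dy":0,"dz":30,"ax":0,"ay":0,"az":0,"hand":15},{"dx":-15,"dy":-10,"dz":30,"ax":0,"ay":0,"az":0,"hand":15},{"dx":-30,"dy":-35,"dz":10,"ax":0,"ay":0,"az":-2,"hand":15},{"dx":-35,"dy":-40,"dz":0,"ax":0,"ay":0,"az":-2,"hand":15},{"dx":-35,"dy":-40,"dz":0,"ax":0,"ay":0,"az":-1,"hand":15},{"dx":-25,"dy":-35,"dz":0,"ax":0,"ay":0,"az":0,"hand":15},{"dx":0,"dy":0,"dz":0,"ax":0,"ay":0,"az":0,"hand":15}]'; python3 -c "
from h import *
need(.4155,.088,-.0025,-7.5)
im=eyes.read_camera('top')
cv2.imwrite('pics/c1t.png',im[:,:,::-1])"
```

```text
clock: 9.5
tool_pos: [0.4301, 0.1018, 0.0918]
tcp_rot: [0.001, 0.75, 0.662, 0.003]
ft_force: [-0.3, 0.2, -1.8]
finger_gap: 0.0238
t 9.5 d [-14.6 -13.8 -94.3] a [-0.09  0.36 -0.34] F [-0.3  0.2 -1.8] gap 23.8
```

View pics/c1t.png

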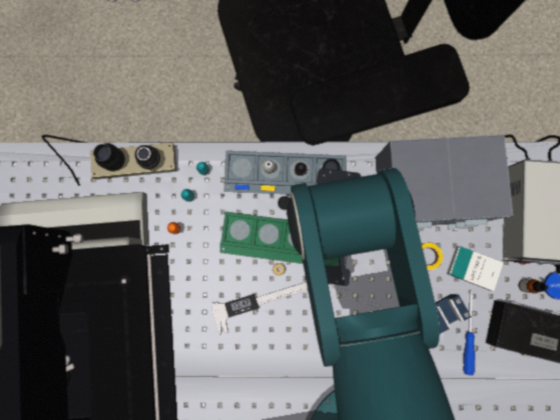

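```bash
python3 -m handwheel '[{"dx":-15,"dy":-14,"dz":0,"ax":0,"ay":0.3,"az":-0.4,"hand":15},{"dx":0,"dy":0,"dz":-30,"ax":0,"ay":0,"az":0,"hand":15},{"dx":0,"dy":0,"dz":-30,"ax":0,"ay":0,"az":0,"hand":15},{"dx":0,"dy":0,"dz":0,"ax":0,"ay":0,"az":0,"hand":15}]'; python3 -c "
from h import *
need(.4155,.088,-.0025,-7.5)
im=eyes.read_camera('wrist')
cv2.imwrite('pics/c1w.png',im[:,:,::-1])"
```

```text
clock: 10.05
tool_pos: [0.418, 0.0906, 0.0337]
tcp_rot: [0.0, 0.752, 0.66, 0.003]
ft_force: [0.3, 0.0, -0.9]
finger_gap: 0.0239
t 10.05 d [ -2.5  -2.6 -36.2] a [-0.17  0.26 -0.05] F [ 0.3  0.  -0.9] gap 23.9
```

View pics/c1w.png

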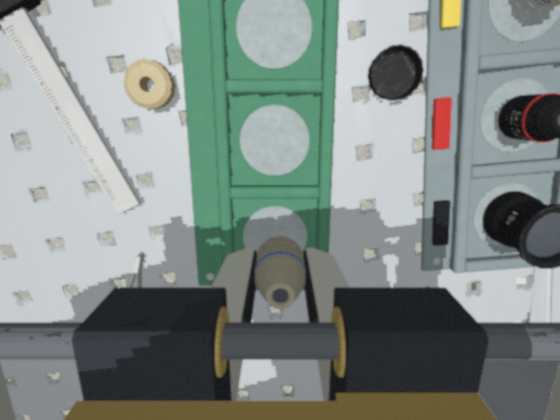

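Tan is held upright and centred over the right-hand green disc (275,235). Lowering.

```bash
python3 -m handwheel '[{"dx":-2.5,"dy":-2.5,"dz":-8,"ax":-0.2,"ay":0.3,"az":0,"hand":15},{"dx":0,"dy":0,"dz":-12,"ax":0,"ay":0,"az":0,"hand":15},{"dx":0,"dy":0,"dz":-10,"ax":0,"ay":0,"az":0,"hand":15},{"dx":0,"dy":0,"dz":-2,"ax":0,"ay":0,"az":0,"hand":15}]'; python3 -c "
from h import *
need(.4155,.088,-.0025,-7.5)"
```

```text
clock: 10.6
tool_pos: [0.4178, 0.0888, 0.0039]
tcp_rot: [0.001, 0.751, 0.66, 0.002]
ft_force: [0.6, -0.1, -0.2]
finger_gap: 0.0239
t 10.6 d [-2.3 -0.8 -6.4] a [-0.01  0.23 -0.08] F [ 0.6 -0.1 -0.2] gap 23.9
```

```bash
python3 -m handwheel '[{"dx":-2,"dy":-1,"dz":-3,"ax":0,"ay":0.2,"az":0,"hand":15},{"dx":0,"dy":0,"dz":-2,"ax":0,"ay":0,"az":0,"hand":15},{"dx":0,"dy":0,"dz":-0.7,"ax":0,"ay":0,"az":0,"hand":15}]'; python3 -c "
from h import *
need(.4155,.088,-.0025,-7.5)"
```

```text
clock: 10.98
tool_pos: [0.4158, 0.0877, -0.0019]
tcp_rot: [0.0, 0.751, 0.66, 0.0]
ft_force: [-1.5, 0.0, -1.2]
finger_gap: 0.0238
t 10.975 d [-0.3  0.3 -0.6] a [-0.01  0.04 -0.08] F [-1.5  0.  -1.2] gap 23.8
```

```bash
python3 -m handwheel '[{"dx":0,"dy":0,"dz":-0.7,"ax":0,"ay":0,"az":0,"hand":15},{"dx":0,"dy":0,"dz":0,"ax":0,"ay":0,"az":0,"hand":30},{"dx":0,"dy":0,"dz":0,"ax":0,"ay":0,"az":0,"hand":60},{"dx":0,"dy":0,"dz":0,"ax":0,"ay":0,"az":0,"hand":60},{"dx":0,"dy":0,"dz":25,"ax":0,"ay":0,"az":0,"hand":60},{"dx":0,"dy":0,"dz":35,"ax":0,"ay":0,"az":0,"hand":60},{"dx":20,"dy":15,"dz":30,"ax":0,"ay":0,"az":2,"hand":60}]'; python3 -c "
from h import *
im=eyes.read_camera('wrist')
cv2.imwrite('pics/d1w.png',im[:,:,::-1])
need(.572,.211,-.0025,-2)"
```

```text
clock: 11.85
tool_pos: [0.4347, 0.1023, 0.0886]
tcp_rot: [-0.0, 0.74, 0.673, -0.001]
ft_force: [0.2, 0.4, 0.5]
finger_gap: 0.06
t 11.9 d [133.9 106.9 -95.1] a [-0.07  0.18  3.29] F [0.4 0.6 4.4] gap 59.6
```

View pics/d1w.png

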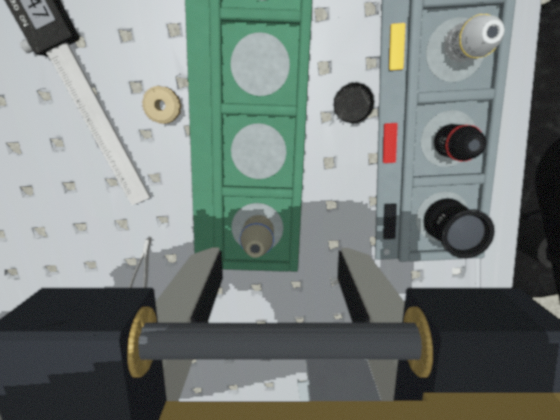

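Tan stands in P4 at (258,240). Next is white.

```bash
python3 -m handwheel '[{"dx":35,"dy":25,"dz":5,"ax":0,"ay":0.2,"az":2,"hand":60},{"dx":40,"dy":33,"dz":0,"ax":0,"ay":0,"az":1,"hand":60},{"dx":40,"dy":33,"dz":0,"ax":0,"ay":0,"az":0,"hand":60},{"dx":25,"dy":20,"dz":0,"ax":0,"ay":0,"az":0,"hand":60},{"dx":0,"dy":0,"dz":0,"ax":0,"ay":0,"az":0,"hand":60}]'; python3 -c "
from h import *
need(.572,.211,-.0025,-2)
s=telemetry.get_state()
im=eyes.read_camera('wrist')
cv2.imwrite('pics/e2w.png',im[:,:,::-1])
print(wproj((.572,.211,.046),s),wproj((.572,.211,.004),s))
print(eyes.place_of('wrist','white_objective')[:2])"
```

```text
clock: 12.52
tool_pos: [0.5836, 0.2194, 0.0985]
tcp_rot: [0.0, 0.721, 0.693, 0.002]
ft_force: [0.1, -1.8, -0.0]
finger_gap: 0.0604
t 12.525 d [ -11.6   -8.4 -101. ] a [-0.1   0.18  0.19] F [ 0.1 -1.8 -0. ] gap 60.4
[264.9 232.5] [266.8 215.4]
[{'position': [0.574, 0.2102, 0.0035], 'p': 0.55}]
```

View pics/e2w.png

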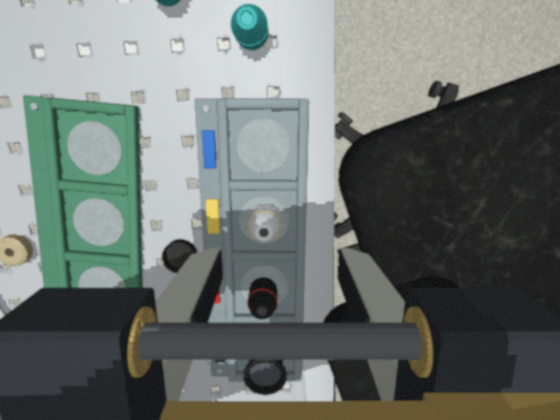

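White's tip is at (264,232) against a predicted (265,232). It has the yellow ring and yellow tag, and the orange look-alike is elsewhere. Descending.

```bash
python3 -m handwheel '[{"dx":-11.5,"dy":-8.5,"dz":-15,"ax":0,"ay":0.2,"az":0.2,"hand":60},{"dx":0,"dy":0,"dz":-30,"ax":0,"ay":0,"az":0,"hand":60},{"dx":0,"dy":0,"dz":0,"ax":0,"ay":0,"az":0,"hand":60}]'; python3 -c "
from h import *
need(.572,.211,-.0025,-2)"
```

```text
clock: 13.0
tool_pos: [0.5688, 0.2076, 0.0541]
tcp_rot: [-0.0, 0.72, 0.694, 0.001]
ft_force: [0.9, -0.2, 1.2]
finger_gap: 0.0601
t 13.0 d [  3.2   3.4 -56.6] a [-0.1   0.05  0.09] F [ 0.9 -0.2  1.2] gap 60.1
```

```bash
python3 -m handwheel '[{"dx":3,"dy":3.4,"dz":-15,"ax":0,"ay":0,"az":0,"hand":60},{"dx":0,"dy":0,"dz":-20,"ax":0,"ay":0.1,"az":0,"hand":60},{"dx":0,"dy":0,"dz":-12,"ax":0,"ay":0,"az":0,"hand":60},{"dx":0,"dy":0,"dz":0,"ax":0,"ay":0,"az":0,"hand":60}]'; python3 -c "
from h import *
need(.572,.211,-.0025,-2)"
```

```text
clock: 13.5
tool_pos: [0.5723, 0.2109, 0.0063]
tcp_rot: [-0.0, 0.72, 0.694, 0.001]
ft_force: [0.2, 0.3, 0.0]
finger_gap: 0.0601
t 13.5 d [-0.3  0.1 -8.8] a [-0.14  0.07  0.12] F [0.2 0.3 0. ] gap 60.1
```

```bash
python3 -m handwheel '[{"dx":-0.3,"dy":0,"dz":-6,"ax":-0.1,"ay":0.1,"az":0,"hand":60},{"dx":0,"dy":0,"dz":-2.8,"ax":0,"ay":0,"az":0,"hand":40},{"dx":0,"dy":0,"dz":0,"ax":0,"ay":0,"az":0,"hand":15},{"dx":0,"dy":0,"dz":0,"ax":0,"ay":0,"az":0,"hand":15},{"dx":0,"dy":0,"dz":0,"ax":0,"ay":0,"az":0,"hand":15},{"dx":0,"dy":0,"dz":0,"ax":0,"ay":0,"az":0,"hand":15}]'; python3 -c "
from h import *
need(.572,.211,-.0025,-2)"
```

```text
clock: 14.25
tool_pos: [0.5727, 0.2112, -0.0018]
tcp_rot: [-0.0, 0.72, 0.694, 0.001]
ft_force: [0.1, -0.5, -1.2]
finger_gap: 0.0236
t 14.25 d [-0.7 -0.2 -0.7] a [-0.06  0.05  0.11] F [ 0.1 -0.5 -1.2] gap 23.6
```

```bash
python3 -m handwheel '[{"dx":0,"dy":0,"dz":15,"ax":0,"ay":0,"az":0,"hand":15},{"dx":0,"dy":0,"dz":30,"ax":0,"ay":0,"az":0,"hand":15},{"dx":-20,"dy":-10,"dz":30,"ax":0,"ay":0,"az":0,"hand":15},{"dx":-35,"dy":-15,"dz":10,"ax":0,"ay":0,"az":-2,"hand":15},{"dx":-35,"dy":-15,"dz":0,"ax":0,"ay":0,"az":-2,"hand":15},{"dx":-35,"dy":-15,"dz":0,"ax":0,"ay":0,"az":-1,"hand":15},{"dx":-15,"dy":-5,"dz":0,"ax":0,"ay":0,"az":0,"hand":15},{"dx":0,"dy":0,"dz":0,"ax":0,"ay":0,"az":0,"hand":15}]'; python3 -c "
from h import *
need(.4245,.1485,-.0015,-7.5)"
```

```text
clock: 15.25
tool_pos: [0.4295, 0.1497, 0.0932]
tcp_rot: [0.001, 0.751, 0.661, 0.004]
ft_force: [0.6, -0.1, -1.0]
finger_gap: 0.0238
t 15.25 d [ -5.   -1.2 -94.7] a [-0.16  0.4  -0.22] F [ 0.6 -0.1 -1. ] gap 23.8
```

```bash
python3 -m handwheel '[{"dx":-5,"dy":-1,"dz":-20,"ax":-0.2,"ay":0.4,"az":-0.2,"hand":15},{"dx":0,"dy":0,"dz":-30,"ax":0,"ay":0,"az":0,"hand":15},{"dx":0,"dy":0,"dz":-15,"ax":0,"ay":0,"az":0,"hand":15},{"dx":0,"dy":0,"dz":0,"ax":0,"ay":0,"az":0,"hand":15}]'; python3 -c "
from h import *
need(.4245,.1485,-.0015,-7.5)
im=eyes.read_camera('wrist')
cv2.imwrite('pics/c2w.png',im[:,:,::-1])"
```

```text
clock: 15.75
tool_pos: [0.4248, 0.1491, 0.0243]
tcp_rot: [-0.0, 0.752, 0.659, -0.001]
ft_force: [0.1, -0.0, -1.0]
finger_gap: 0.0236
t 15.75 d [ -0.3  -0.6 -25.8] a [ 0.08 -0.12 -0.01] F [ 0.1 -0.  -1. ] gap 23.6
```

View pics/c2w.png

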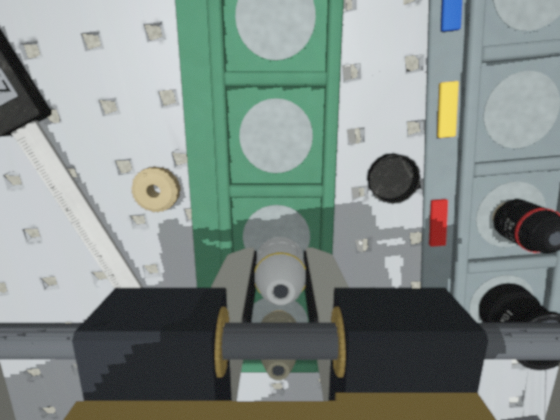

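White is upright over P3. Tan is still standing behind it at (279,345).

```bash
python3 -m handwheel '[{"dx":-0.3,"dy":-0.6,"dz":-12,"ax":0,"ay":-0.1,"az":0,"hand":15},{"dx":0,"dy":0,"dz":-8,"ax":0,"ay":0,"az":0,"hand":15},{"dx":0,"dy":0,"dz":-2,"ax":0,"ay":0,"az":0,"hand":15},{"dx":0,"dy":0,"dz":-1,"ax":0,"ay":0,"az":0,"hand":15}]'; python3 -c "
from h import *
need(.4245,.1485,-.0018,-7.5)"
```

```text
clock: 16.3
tool_pos: [0.4258, 0.1488, 0.002]
tcp_rot: [0.001, 0.752, 0.659, 0.001]
ft_force: [1.1, 0.6, -1.8]
finger_gap: 0.0234
t 16.3 d [-1.3 -0.3 -3.8] a [ 0.04  0.15 -0.01] F [ 1.1  0.6 -1.8] gap 23.4
```

```bash
python3 -m handwheel '[{"dx":-1,"dy":0,"dz":-2,"ax":0,"ay":0.1,"az":0,"hand":15},{"dx":0,"dy":0,"dz":-1.5,"ax":0,"ay":0,"az":0,"hand":15},{"dx":0,"dy":0,"dz":-0.5,"ax":0,"ay":0,"az":0,"hand":15}]'; python3 -c "
from h import *
need(.4245,.1485,-.0018,-7.5)"
```

```text
clock: 16.68
tool_pos: [0.425, 0.1489, -0.0017]
tcp_rot: [0.001, 0.752, 0.659, 0.0]
ft_force: [0.5, -1.1, -1.6]
finger_gap: 0.0236
t 16.675 d [-0.5 -0.4 -0.1] a [ 0.02  0.09 -0.  ] F [ 0.5 -1.1 -1.6] gap 23.6
```

```bash
python3 -m handwheel '[{"dx":0,"dy":0,"dz":-0.3,"ax":0,"ay":0,"az":0,"hand":30},{"dx":0,"dy":0,"dz":0,"ax":0,"ay":0,"az":0,"hand":60},{"dx":0,"dy":0,"dz":0,"ax":0,"ay":0,"az":0,"hand":60},{"dx":0,"dy":0,"dz":25,"ax":0,"ay":0,"az":0,"hand":60},{"dx":0,"dy":0,"dz":35,"ax":0,"ay":0,"az":0,"hand":60},{"dx":20,"dy":0,"dz":30,"ax":0,"ay":0,"az":2,"hand":60},{"dx":40,"dy":0,"dz":10,"ax":0,"ay":0,"az":2,"hand":60},{"dx":40,"dy":0,"dz":0,"ax":0,"ay":0,"az":1,"hand":60}]';  python3 -m handwheel '[{"dx":30,"dy":0,"dz":0,"ax":0,"ay":0,"az":0.5,"hand":60},{"dx":0,"dy":0,"dz":0,"ax":0,"ay":0,"az":0,"hand":60}]'; python3 -c "
from h import *
need(.566,.144,-.0025,-2)
s=telemetry.get_state()
im=eyes.read_camera('wrist')
cv2.imwrite('pics/e3w.png',im[:,:,::-1])
print(wproj((.566,.144,.044),s),wproj((.566,.144,.004),s))
print(eyes.place_of('wrist','black_objective')[:2])"
```

```text
clock: 17.68
tool_pos: [0.5266, 0.1491, 0.103]
tcp_rot: [0.002, 0.721, 0.693, 0.002]
ft_force: [-0.5, 0.1, -0.2]
finger_gap: 0.0601
clock: 17.92
tool_pos: [0.5593, 0.1489, 0.1026]
tcp_rot: [0.001, 0.718, 0.696, 0.002]
ft_force: [-1.2, 1.1, 0.6]
finger_gap: 0.0603
t 17.925 d [   6.7   -4.9 -105.1] a [-0.01  0.26 -0.21] F [-1.2  1.1  0.6] gap 60.3
[289.6 224.3] [288.1 209.2]
[{'position': [0.5653, 0.1413, 0.004], 'p': 0.71}]
```

View pics/e3w.png

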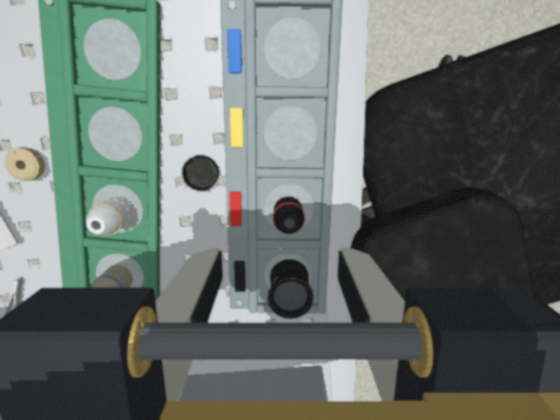

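White and tan both stand in the green rack. The black one has a red ring and red tag, with its tip at (289,222) against a predicted (290,224). Descending.

```bash
python3 -m handwheel '[{"dx":6.5,"dy":-4.5,"dz":-20,"ax":0,"ay":0.3,"az":-0.2,"hand":60},{"dx":0,"dy":0,"dz":-30,"ax":0,"ay":0,"az":0,"hand":60},{"dx":0,"dy":0,"dz":0,"ax":0,"ay":0,"az":0,"hand":60}]'; python3 -c "
from h import *
need(.566,.1445,-.0025,-2)"
```

```text
clock: 18.4
tool_pos: [0.5628, 0.144, 0.0496]
tcp_rot: [-0.001, 0.719, 0.695, -0.001]
ft_force: [0.4, -0.0, 0.6]
finger_gap: 0.0598
t 18.4 d [  3.2   0.5 -52.1] a [-0.01 -0.11 -0.03] F [ 0.4 -0.   0.6] gap 59.8
```

```bash
python3 -m handwheel '[{"dx":3,"dy":0.5,"dz":-15,"ax":0,"ay":-0.1,"az":0,"hand":60},{"dx":0,"dy":0,"dz":-20,"ax":0,"ay":0,"az":0,"hand":60},{"dx":0,"dy":0,"dz":-9,"ax":0,"ay":0,"az":0,"hand":60},{"dx":0,"dy":0,"dz":0,"ax":0,"ay":0,"az":0,"hand":60}]'; python3 -c "
from h import *
need(.566,.1445,-.0025,-2)
im=eyes.read_camera('wrist')
cv2.imwrite('pics/f3w.png',cv2.resize(im[170:320,180:380],None,fx=3.5,fy=3.5)[:,:,::-1])
print(wproj((.566,.1445,.044)))"
```

```text
clock: 18.9
tool_pos: [0.5661, 0.1445, 0.0036]
tcp_rot: [0.0, 0.719, 0.695, 0.0]
ft_force: [-0.7, -0.1, 0.6]
finger_gap: 0.0604
t 18.9 d [-0.1  0.  -6.1] a [-0.02  0.06 -0.03] F [-0.7 -0.1  0.6] gap 60.4
[280.7 283.2]
```

View pics/f3w.png

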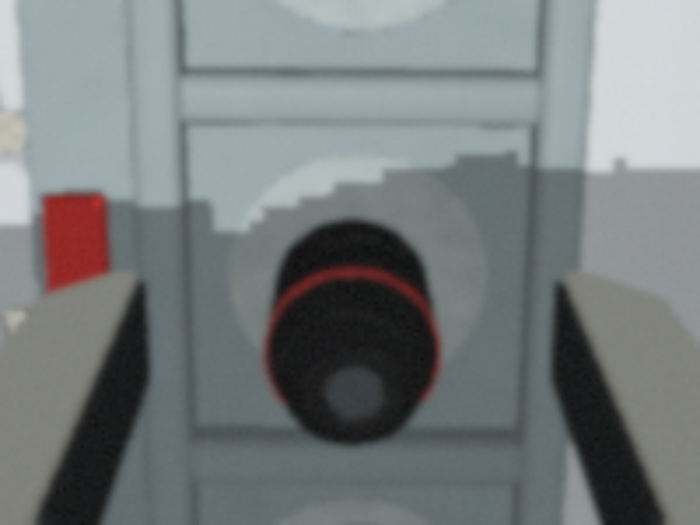

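```bash
python3 -m handwheel '[{"dx":0,"dy":0,"dz":-5.5,"ax":0,"ay":0,"az":0,"hand":60},{"dx":0,"dy":0,"dz":-0.8,"ax":0,"ay":0,"az":0,"hand":40},{"dx":0,"dy":0,"dz":0,"ax":0,"ay":0,"az":0,"hand":15},{"dx":0,"dy":0,"dz":0,"ax":0,"ay":0,"az":0,"hand":15},{"dx":0,"dy":0,"dz":0,"ax":0,"ay":0,"az":0,"hand":15},{"dx":0,"dy":0,"dz":0,"ax":0,"ay":0,"az":0,"hand":15}]'; python3 -c "
from h import *
need(.566,.1445,-.0025,-2)"
```

```text
clock: 19.7
tool_pos: [0.5671, 0.1447, -0.0011]
tcp_rot: [0.001, 0.719, 0.695, 0.002]
ft_force: [0.4, -1.4, -1.1]
finger_gap: 0.0254
t 19.7 d [-1.1 -0.2 -1.4] a [-0.05  0.22 -0.03] F [ 0.4 -1.4 -1.1] gap 25.4
```

```bash
python3 -m handwheel '[{"dx":0,"dy":0,"dz":15,"ax":0,"ay":0,"az":0,"hand":15},{"dx":0,"dy":0,"dz":30,"ax":0,"ay":0,"az":0,"hand":15},{"dx":-20,"dy":10,"dz":30,"ax":0,"ay":0,"az":0,"hand":15},{"dx":-35,"dy":17,"dz":10,"ax":0,"ay":0,"az":-2,"hand":15},{"dx":-35,"dy":17,"dz":0,"ax":0,"ay":0,"az":-2,"hand":15},{"dx":-30,"dy":15,"dz":0,"ax":0,"ay":0,"az":-1.5,"hand":15},{"dx":-10,"dy":5,"dz":0,"ax":0,"ay":0,"az":0,"hand":15},{"dx":0,"dy":0,"dz":0,"ax":0,"ay":0,"az":0,"hand":15}]'; python3 -c "
from h import *
need(.432,.210,-.0011,-7.5)"
```

```text
clock: 20.7
tool_pos: [0.4343, 0.2101, 0.0936]
tcp_rot: [0.002, 0.753, 0.658, 0.004]
ft_force: [0.1, 0.5, -1.9]
finger_gap: 0.0249
t 20.7 d [ -2.3  -0.1 -94.7] a [-0.17  0.49  0.14] F [ 0.1  0.5 -1.9] gap 24.9
```

```bash
python3 -m handwheel '[{"dx":-2,"dy":0,"dz":-20,"ax":-0.2,"ay":0.5,"az":0,"hand":15},{"dx":0,"dy":0,"dz":-30,"ax":0,"ay":0,"az":0,"hand":15},{"dx":0,"dy":0,"dz":-15,"ax":0,"ay":0,"az":0,"hand":15},{"dx":0,"dy":0,"dz":0,"ax":0,"ay":0,"az":0,"hand":15}]'; python3 -c "
from h import *
need(.432,.210,-.0011,-7.5)
im=eyes.read_camera('wrist')
cv2.imwrite('pics/c3w.png',im[:,:,::-1])"
```

```text
clock: 21.2
tool_pos: [0.4335, 0.2084, 0.0238]
tcp_rot: [-0.0, 0.753, 0.658, -0.002]
ft_force: [-0.0, 0.3, -1.5]
finger_gap: 0.0246
t 21.2 d [ -1.5   1.6 -24.9] a [ 0.13 -0.19  0.22] F [-0.   0.3 -1.5] gap 24.6
```

View pics/c3w.png

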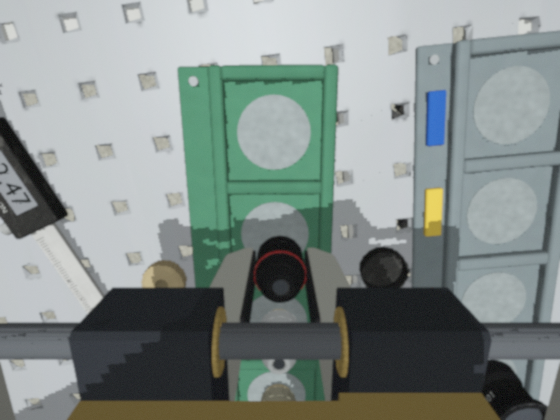

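```bash
python3 -m handwheel '[{"dx":-1.5,"dy":1.5,"dz":-10,"ax":0.1,"ay":-0.2,"az":0.2,"hand":15},{"dx":0,"dy":0,"dz":-8,"ax":0,"ay":0,"az":0,"hand":15},{"dx":0,"dy":0,"dz":-3,"ax":0,"ay":0,"az":0,"hand":15}]'; python3 -c "
from h import *
need(.432,.210,-.0011,-7.5)"
```

```text
clock: 21.62
tool_pos: [0.4332, 0.2105, 0.0037]
tcp_rot: [0.001, 0.752, 0.659, 0.002]
ft_force: [-0.2, -0.2, -0.9]
finger_gap: 0.0249
t 21.625 d [-1.2 -0.5 -4.8] a [-0.05  0.2   0.01] F [-0.2 -0.2 -0.9] gap 24.9
```

```bash
python3 -m handwheel '[{"dx":-1,"dy":-0.5,"dz":-2.5,"ax":0,"ay":0.2,"az":0,"hand":15},{"dx":0,"dy":0,"dz":-1.2,"ax":0,"ay":0,"az":0,"hand":15},{"dx":0,"dy":0,"dz":-0.6,"ax":0,"ay":0,"az":0,"hand":15}]'; python3 -c "
from h import *
need(.432,.210,-.0011,-7.5)"
```

```text
clock: 22.0
tool_pos: [0.4323, 0.21, -0.0005]
tcp_rot: [-0.0, 0.752, 0.659, 0.0]
ft_force: [0.3, 0.3, -0.8]
finger_gap: 0.025
t 22.0 d [-0.3 -0.  -0.6] a [-0.06  0.01 -0.  ] F [ 0.3  0.3 -0.8] gap 25.0
```

```bash
python3 -m handwheel '[{"dx":0,"dy":0,"dz":-0.6,"ax":0,"ay":0,"az":0,"hand":15},{"dx":0,"dy":0,"dz":-0.2,"ax":0,"ay":0,"az":0,"hand":30},{"dx":0,"dy":0,"dz":0,"ax":0,"ay":0,"az":0,"hand":60},{"dx":0,"dy":0,"dz":0,"ax":0,"ay":0,"az":0,"hand":60},{"dx":0,"dy":0,"dz":25,"ax":0,"ay":0,"az":0,"hand":60},{"dx":0,"dy":0,"dz":35,"ax":0,"ay":0,"az":0,"hand":60},{"dx":20,"dy":-20,"dz":30,"ax":0,"ay":0,"az":2,"hand":60},{"dx":35,"dy":-35,"dz":10,"ax":0,"ay":0,"az":2,"hand":70}]';  python3 -m handwheel '[{"dx":35,"dy":-35,"dz":0,"ax":0,"ay":0,"az":0.5,"hand":70},{"dx":35,"dy":-30,"dz":0,"ax":0,"ay":0,"az":0.5,"hand":70},{"dx":0,"dy":0,"dz":0,"ax":0,"ay":0,"az":0,"hand":70}]'; python3 -c "
from h import *
need(.566,.082,-.0025,-2)
s=telemetry.get_state()
im=eyes.read_camera('wrist')
cv2.imwrite('pics/e4w.png',im[:,:,::-1])
print(wproj((.566,.082,.044),s),wproj((.566,.082,.004),s))
print(eyes.place_of('wrist','loupe')[:2])"
```

```text
clock: 23.0
tool_pos: [0.487, 0.1553, 0.102]
tcp_rot: [-0.0, 0.726, 0.687, 0.001]
ft_force: [0.9, 1.1, -1.1]
finger_gap: 0.0661
clock: 23.38
tool_pos: [0.561, 0.0862, 0.1037]
tcp_rot: [0.001, 0.721, 0.693, 0.002]
ft_force: [-0.1, 0.7, -0.1]
finger_gap: 0.0701
t 23.375 d [   5.    -4.2 -106.2] a [-0.07  0.19  0.22] F [-0.1  0.7 -0.1] gap 70.1
[287.4 223.1] [286.3 208.2]
[{'position': [0.5631, 0.0855, 0.0039], 'p': 0.81}]
```

View pics/e4w.png

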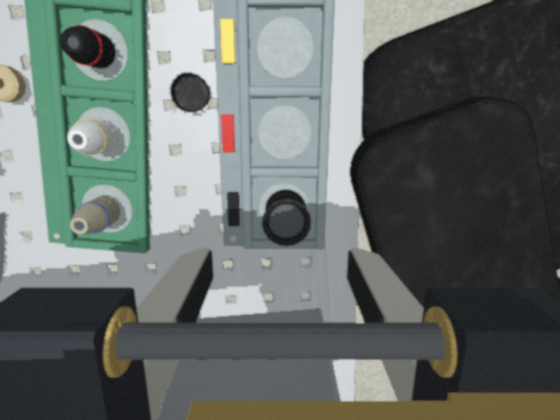

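All three stand in the green rack. The loupe's rim centre is at (287,219) against a predicted (287,223), so its y is about 0.084. Descending.

```bash
python3 -m handwheel '[{"dx":5,"dy":-2.2,"dz":-20,"ax":0,"ay":0.2,"az":0.2,"hand":70},{"dx":0,"dy":0,"dz":-30,"ax":0,"ay":0,"az":0,"hand":70},{"dx":0,"dy":0,"dz":0,"ax":0,"ay":0,"az":0,"hand":70}]'; python3 -c "
from h import *
need(.566,.084,-.0025,-2)
print(wproj((.566,.084,.044)))
im=eyes.read_camera('wrist')
cv2.imwrite('pics/f4w.png',im[:,:,::-1])"
```

```text
clock: 23.85
tool_pos: [0.5628, 0.0877, 0.0503]
tcp_rot: [-0.001, 0.718, 0.696, 0.0]
ft_force: [0.2, 0.5, 0.3]
finger_gap: 0.0699
t 23.85 d [  3.2  -3.7 -52.8] a [-0.1  -0.08 -0.25] F [0.2 0.5 0.3] gap 69.9
[286.4 250.8]
```

View pics/f4w.png

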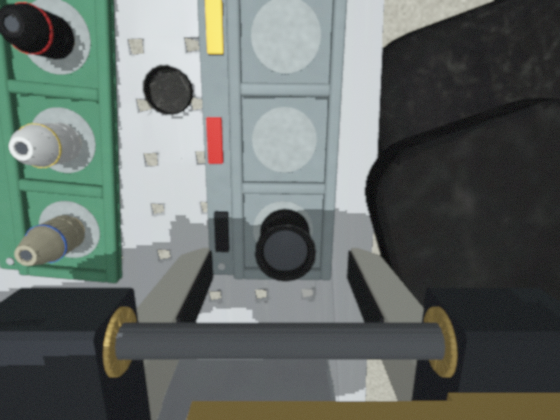

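```bash
python3 -m handwheel '[{"dx":3,"dy":-3,"dz":-15,"ax":-0.1,"ay":0,"az":-0.2,"hand":70},{"dx":0,"dy":0,"dz":-20,"ax":0,"ay":0,"az":0,"hand":70},{"dx":0,"dy":0,"dz":-9,"ax":0,"ay":0,"az":0,"hand":70},{"dx":0,"dy":0,"dz":0,"ax":0,"ay":0,"az":0,"hand":70}]'; python3 -c "
from h import *
need(.566,.0845,-.0015,-2)"
```

```text
clock: 24.4
tool_pos: [0.5672, 0.085, 0.0062]
tcp_rot: [0.001, 0.719, 0.695, 0.001]
ft_force: [0.1, -0.6, -0.9]
finger_gap: 0.0704
t 24.4 d [-1.2 -0.5 -7.7] a [-0.02  0.13 -0.08] F [ 0.1 -0.6 -0.9] gap 70.4
```

```bash
python3 -m handwheel '[{"dx":-1,"dy":-0.5,"dz":-5.5,"ax":0,"ay":0.1,"az":0,"hand":70},{"dx":0,"dy":0,"dz":-1,"ax":0,"ay":0,"az":0,"hand":50},{"dx":0,"dy":0,"dz":0,"ax":0,"ay":0,"az":0,"hand":20},{"dx":0,"dy":0,"dz":0,"ax":0,"ay":0,"az":0,"hand":20},{"dx":0,"dy":0,"dz":0,"ax":0,"ay":0,"az":0,"hand":20},{"dx":0,"dy":0,"dz":0,"ax":0,"ay":0,"az":0,"hand":20}]'; python3 -c "
from h import *
need(.566,.0845,-.0015,-2)"
```

```text
clock: 25.15
tool_pos: [0.5669, 0.0846, 0.0008]
tcp_rot: [0.001, 0.719, 0.695, 0.001]
ft_force: [-0.1, 0.5, 0.7]
finger_gap: 0.0355
t 25.15 d [-0.9 -0.1 -2.3] a [-0.03  0.14 -0.07] F [-0.1  0.5  0.7] gap 35.5
```

```bash
python3 -m handwheel '[{"dx":0,"dy":0,"dz":12,"ax":0,"ay":0,"az":0,"hand":20},{"dx":0,"dy":0,"dz":30,"ax":0,"ay":0,"az":0,"hand":20},{"dx":-5,"dy":10,"dz":30,"ax":0,"ay":0,"az":0,"hand":20},{"dx":-25,"dy":35,"dz":15,"ax":0,"ay":0,"az":-2,"hand":20},{"dx":-30,"dy":40,"dz":0,"ax":0,"ay":0,"az":-2,"hand":20},{"dx":-30,"dy":45,"dz":0,"ax":0,"ay":0,"az":-1.5,"hand":20},{"dx":-25,"dy":40,"dz":0,"ax":0,"ay":0,"az":0,"hand":20},{"dx":-5,"dy":10,"dz":0,"ax":0,"ay":0,"az":0,"hand":20}]'; python3 -m handwheel '[{"dx":0,"dy":0,"dz":0,"ax":0,"ay":0,"az":0,"hand":20}]'; python3 -c "
from h import *
need(.440,.272,.0008,-7.5)
im=eyes.read_camera('wrist')
cv2.imwrite('pics/c4w.png',im[:,:,::-1])"
```

```text
clock: 26.15
tool_pos: [0.4438, 0.2687, 0.0976]
tcp_rot: [0.001, 0.753, 0.658, 0.004]
ft_force: [0.7, -1.0, -0.3]
finger_gap: 0.0352
clock: 26.28
tool_pos: [0.4438, 0.2691, 0.0983]
tcp_rot: [0.001, 0.753, 0.658, 0.004]
ft_force: [0.3, -0.1, -0.8]
finger_gap: 0.0355
t 26.275 d [ -3.8   2.9 -97.5] a [-0.19  0.47  0.19] F [ 0.3 -0.1 -0.8] gap 35.5
```

View pics/c4w.png

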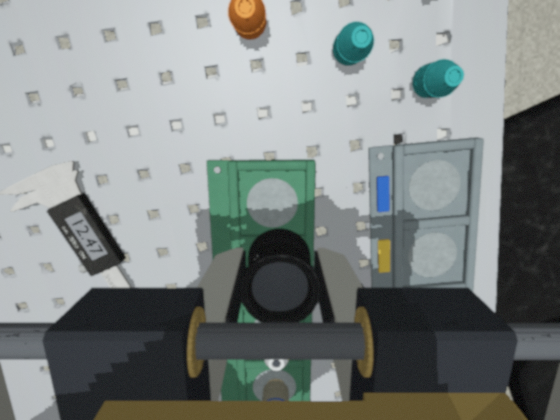

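```bash
python3 -c "
from h import *
print(wproj((.440,.272,.004)))"; python3 -m handwheel '[{"dx":-4,"dy":3,"dz":-20,"ax":-0.2,"ay":0.5,"az":0.2,"hand":20},{"dx":0,"dy":0,"dz":-30,"ax":0,"ay":0,"az":0,"hand":20},{"dx":0,"dy":0,"dz":-15,"ax":0,"ay":0,"az":0,"hand":20},{"dx":0,"dy":0,"dz":0,"ax":0,"ay":0,"az":0,"hand":20}]'; python3 -c "
from h import *
need(.440,.272,.0008,-7.5)"
```

```text
[274.2 202.3]
clock: 26.82
tool_pos: [0.4407, 0.2687, 0.0284]
tcp_rot: [-0.0, 0.753, 0.658, -0.002]
ft_force: [-0.1, 0.4, -0.9]
finger_gap: 0.0353
t 26.825 d [ -0.7   3.3 -27.6] a [ 0.12 -0.19  0.25] F [-0.1  0.4 -0.9] gap 35.3
```

```bash
python3 -m handwheel '[{"dx":-0.7,"dy":3.3,"dz":-8,"ax":0.1,"ay":-0.2,"az":0.2,"hand":20},{"dx":0,"dy":0,"dz":-10,"ax":0,"ay":0,"az":0,"hand":20},{"dx":0,"dy":0,"dz":-4,"ax":0,"ay":0,"az":0,"hand":20},{"dx":0,"dy":0,"dz":0,"ax":0,"ay":0,"az":0,"hand":20}]'; python3 -c "
from h import *
need(.440,.272,.0008,-7.5)"
```

```text
clock: 27.32
tool_pos: [0.4408, 0.2724, 0.0063]
tcp_rot: [0.0, 0.752, 0.659, 0.001]
ft_force: [-0.2, -0.0, 0.3]
finger_gap: 0.0351
t 27.325 d [-0.8 -0.4 -5.5] a [-0.04  0.11  0.06] F [-0.2 -0.   0.3] gap 35.1
```

```bash
python3 -m handwheel '[{"dx":-0.8,"dy":-0.4,"dz":-3,"ax":0,"ay":0.1,"az":0,"hand":20},{"dx":0,"dy":0,"dz":-1.5,"ax":0,"ay":0,"az":0,"hand":20},{"dx":0,"dy":0,"dz":-0.8,"ax":0,"ay":0,"az":0,"hand":20}]'; python3 -c "
from h import *
need(.440,.272,.0008,-7.5)"
```

```text
clock: 27.7
tool_pos: [0.4403, 0.2722, 0.0014]
tcp_rot: [-0.0, 0.752, 0.659, 0.001]
ft_force: [0.1, 0.2, -0.3]
finger_gap: 0.0352
t 27.7 d [-0.3 -0.2 -0.6] a [-0.07  0.05  0.06] F [ 0.1  0.2 -0.3] gap 35.2
```

```bash
python3 -m handwheel '[{"dx":0,"dy":0,"dz":-0.6,"ax":0,"ay":0,"az":0,"hand":20},{"dx":0,"dy":0,"dz":-0.2,"ax":0,"ay":0,"az":0,"hand":45},{"dx":0,"dy":0,"dz":0,"ax":0,"ay":0,"az":0,"hand":70},{"dx":0,"dy":0,"dz":0,"ax":0,"ay":0,"az":0,"hand":70},{"dx":0,"dy":0,"dz":25,"ax":0,"ay":0,"az":0,"hand":70},{"dx":0,"dy":0,"dz":35,"ax":0,"ay":0,"az":0,"hand":70},{"dx":0,"dy":0,"dz":60,"ax":0,"ay":0,"az":0,"hand":70},{"dx":0,"dy":0,"dz":60,"ax":0,"ay":0,"az":0,"hand":70}]'; python3 -m handwheel '[{"dx":0,"dy":-50,"dz":50,"ax":0,"ay":0,"az":0,"hand":70},{"dx":0,"dy":-60,"dz":20,"ax":0,"ay":0,"az":0,"hand":70},{"dx":0,"dy":-60,"dz":0,"ax":0,"ay":0,"az":0,"hand":70},{"dx":0,"dy":-60,"dz":0,"ax":0,"ay":0,"az":0,"hand":70},{"dx":0,"dy":-60,"dz":0,"ax":0,"ay":0,"az":0,"hand":70},{"dx":0,"dy":-60,"dz":0,"ax":0,"ay":0,"az":0,"hand":70},{"dx":0,"dy":-60,"dz":0,"ax":0,"ay":0,"az":0,"hand":70},{"dx":0,"dy":0,"dz":0,"ax":0,"ay":0,"az":0,"hand":70}]'; python3 -c "
from h import *
for c,b in (('top',(135,275,160,360)),('scene',(130,335,180,380))):
    im=eyes.read_camera(c)
    cv2.imwrite('pics/z%s.png'%c,cv2.resize(im[b[0]:b[1],b[2]:b[3]],None,fx=2.9,fy=2.9,interpolation=2)[:,:,::-1])
    for t in ['loupe','black_objective','white_objective','tan_objective']: print(c,t,[(np.round(x['position'],3).tolist(),round(x['p'],2)) for x in eyes.place_of(c,t)[:3]])
print(telemetry.get_state()['ft_force'])
"
```

```text
clock: 28.7
tool_pos: [0.4377, 0.2708, 0.181]
tcp_rot: [-0.001, 0.752, 0.659, -0.003]
ft_force: [0.2, -0.4, -0.3]
finger_gap: 0.07
clock: 29.7
tool_pos: [0.4355, -0.1434, 0.2525]
tcp_rot: [0.002, 0.752, 0.66, 0.001]
ft_force: [-0.4, 0.8, -0.2]
finger_gap: 0.0702
top loupe [([0.439, 0.273, 0.006], 0.5)]
top black_objective [([0.432, 0.207, 0.002], 0.68), ([0.572, 0.177, 0.002], 0.15)]
top white_objective [([0.425, 0.154, 0.007], 0.7), ([0.442, 0.411, -0.003], 0.69), ([0.427, 0.175, -0.001], 0.2)]
top tan_objective [([0.424, 0.152, 0.004], 0.72), ([0.418, 0.091, 0.002], 0.67), ([0.57, 0.353, -0.006], 0.53)]
scene loupe [([0.437, 0.27, 0.004], 0.66)]
scene black_objective [([0.428, 0.21, 0.003], 0.69)]
scene white_objective [([0.428, 0.154, 0.002], 0.61), ([0.441, 0.411, -0.001], 0.58)]
scene tan_objective [([0.511, 0.381, 0.002], 0.78), ([0.571, 0.35, -0.002], 0.72), ([0.416, 0.085, 0.002], 0.63)]
[-0.17193789  0.49825505 -0.54357972]
```

View pics/ztop.png

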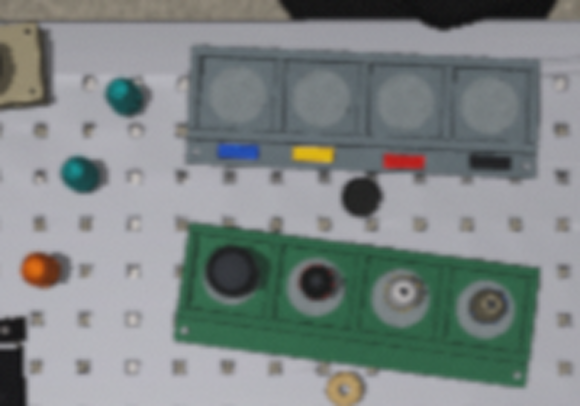

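View pics/zscene.png

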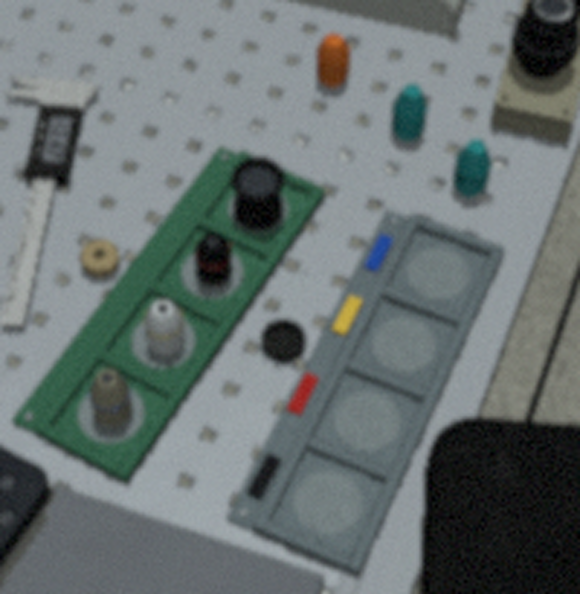

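The final views show loupe, black, white and tan from left to right in the green rack, all upright and centred. The look-alikes haven't moved.

```bash
python3 -c "
from rig import env
print(env.finish_job())"
```

```text
the job is handed in; nothing more can be done
None
```

I moved all four into the green rack in reverse order: loupe, black, white and tan from left to right. I then released them, moved the arm clear and handed the job in at about 30 s of robot time.

- **Final checks:** The last top and scene pictures show each one upright in its own pocket, the grey rack empty and the turquoise and orange look-alikes untouched. The readings I took never showed more than about 5 N on the wrist.
- **Failed grasp:** The first close on tan caught its taper, with a gap of 15 mm. The fingertips turned out to be about 18 mm behind the TCP rather than 11 mm ahead as described. I reopened and gripped lower, which gave gaps of 24 mm for tan and white, 25 mm for black and 35 mm for the loupe.
- **Disagreement:** In the final top picture, the network's best "tan" report was at white's place and its second at the right-hand pocket. The pictures clearly show tan there, so I trusted them.

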